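Stack yoke plates on a sloping rack

ROBOT

A 6-joint arm with a two-finger parallel gripper is mounted at the origin on a cart in front of the work surface, level with it; the furniture and walls round the work are solid. World frame = base frame: x ahead of the robot, y to its left, z up, the work surface at z = 0. Lengths are in m, angles in rad, forces in N, time in s.
With the tool pointing down it reaches from about 0.375 to 0.825 m from the base axis. Payload 5.5 kg.
Tool frame: the origin (TCP) lies on the centre line of the jaws, within the pads' length; the fingertips stand 11 mm ahead of it and the grasp point (between the pads) lies 8 mm behind it; z points along the fingers, y is the direction in which the jaws open and shut (so a half turn about z gives the same grasp; the last joint's range is limited). The gripper opens to 85 mm and grips with 20 to 120 N. Pads are 22 mm wide; open, the fingers measure 114 mm over their backs; the gripper's body (76 mm by 85 mm) begins 54 mm behind the grasp point. The pads swing forward as they close: fully open they stand 13 mm farther back than shut.
Start: joints at [-1.347, 0.314, -0.047, 1.21, 0, 1.571], TCP at [0.133, -0.585, 0.242] pointing down, gripper open.
Joint ranges: [-2.67, 2.67], [-0.69, 1.73], [-1.03, 1.25], [-2.08, 2.16], [-1.42, 1.45], [-3.14, 3.14]. Speed limits (rad/s): [2.39, 2.39, 3.01, 3.14, 3.14, 3.14].

INTERFACE

Orientations are given as a rotation vector (axis times angle).
In Python, from bench import bot gives the robot as it stands.
- The arm moves only by the tool play_rows, never from a script. Its argument "increments" is one flat list of numbers, 5 for each row, row after row: the opening, from 0 (shut) to 1 (fully open), then the shift along the tool's x, y, z in units of 50 mm (1.0 is 50 mm), then the turn about the tool's z in units of 8 degrees (1.0 is 8 degrees). In form: [gripper, dx, dy, dz, twist, gripper, dx, dy, dz, twist, ...]. A call has exactly 10 rows; each row shifts and turns the pose as measured when the row begins, along the tool's axes as they then stand; what a row does not reach is not made up. A row lasts 1/8 s, in which the tool goes at most 62.5 mm and 10.7 degrees, less where a joint would pass 70% of its speed; a pose out of reach is approached as far as the arm can. A call is refused whole if a number of a shift passes 1 or a number of a turn 1, either way. A call with a gripper value outside its range is refused whole. The fingers move at their own pace and stop on an object; "force" is the grip in N (left out, the last holds). Time passes only in rows, so rows that do not move let the fingers close, or fill a call up. It gives the time, the measured TCP pose, the force and the opening at its end, in the units of the state.
- bot.get_state(): the state, without advancing time (a new reading comes with each control period).
- bot.grab_frame(name): name is "scene" or "side" or "wrist"; returns a dict with "pixels" (384x512x3 uint8, blue, green, red), "mtx" (3x3 intrinsics, pixels), "R" (3x3) and "t" (3): a world point X has camera coordinates R X + t; the wrist camera has in their place "hand_eye" (4x4, takes a point from camera to tool coordinates, whose origin is the TCP and whose axes are the flange's). Camera axes: x right, y down, z forward; pixel columns grow to the right and rows downward; lengths in m; the calibration is good to about 2 mm. A picture is of the moment at which its call begins: read the wrist's pose just before it. There is no depth.
- bot.hand_in(): hands the job in, once; it reports no verdict.
The state is a dict: "t": time; "qpos": joint angles; "joint_vel": joint speeds; "joint_efforts": joint torques, N m; "position": TCP position; "tcp_rot": TCP orientation; "ft_force": force on the tool from outside, world axes, zero at the start; "ft_torque": the same for the moment, N m; "width": finger opening in m.
Only numpy, scipy, OpenCV 4.12 (cv2) and the standard library are available. Lean on these libraries where they do the work, as an engineer would, in place of code of your own. Each camera call takes 0.05 s, during which the arm holds its last target.

TASK

Stack the three white horseshoe-shaped yokes flat on top of one another on the sloping rack, each one square and centred on the deck with its rounded end down the slope, touching the backstop, and its legs pointing up the slope. Leave everything else on the bench where it is.

Things in the scene. Friction and masses are not known exactly. Their poses are not given: they have to be found in the camera images.
- yoke_1_mid (a point): Yoke 1: loose white horseshoe plate, 73 x 72 x 8 mm, 60 g; the three are alike. Point: middle of its outline, half-way up. x runs from the open end (leg ends at x = -36 mm) to the rounded end (x = +36), z up. Legs: straight bars 21 mm wide along x from x = -36 to 3, at |y| = 15 to 36, with a 30 mm gap between; pinch it across one leg. Flat on the bench.
- yoke_1_crown (a point): Outermost point of yoke 1's rounded end, half-way up; 36 mm along the yoke's x from yoke_1_mid, same axes. The inside of the arch lies at about x = 11 mm from the middle on the centre line.
- yoke_2_mid (a point): Yoke 2: loose white horseshoe plate, 73 x 72 x 8 mm, 60 g; the three are alike. Point: middle of its outline, half-way up. x runs from the open end (leg ends at x = -36 mm) to the rounded end (x = +36), z up. Legs: straight bars 21 mm wide along x from x = -36 to 3, at |y| = 15 to 36, with a 30 mm gap between; pinch it across one leg. Flat on the bench, under yoke 3.
- yoke_2_crown (a point): Outermost point of yoke 2's rounded end, half-way up; 36 mm along the yoke's x from yoke_2_mid, same axes. The inside of the arch lies at about x = 11 mm from the middle on the centre line.
- yoke_3_mid (a point): Yoke 3: loose white horseshoe plate, 73 x 72 x 8 mm, 60 g; the three are alike. Point: middle of its outline, half-way up. x runs from the open end (leg ends at x = -36 mm) to the rounded end (x = +36), z up. Legs: straight bars 21 mm wide along x from x = -36 to 3, at |y| = 15 to 36, with a 30 mm gap between; pinch it across one leg. Flat on top of yoke 2, turned any way.
- yoke_3_crown (a point): Outermost point of yoke 3's rounded end, half-way up; 36 mm along the yoke's x from yoke_3_mid, same axes. The inside of the arch lies at about x = 11 mm from the middle on the centre line.
- rack_deck: Sloping aluminium deck of the fixed rack. Origin: on its surface at the foot of the backstop, mid-width, 24 mm over the bench. x runs up the slope (16 degrees, rising away from the robot), z normal to the deck. The deck spans x = 0 to 102 mm, |y| < 43 mm. Yokes do not slide on it by themselves. Yokes lying home have their middles at x = 36, y = 0, z = 4, 12, 20 mm.
- backstop_foot (a point): The same point and axes as rack_deck. The green backstop, 6 mm thick, stands square to the deck along its whole low edge: inner face at x = 0, top at z = 33 mm. The base plate below is 124 x 104 mm; the rack is nowhere higher than 65 mm above the bench.
- solenoid_mid (a point): Bystander: upright brown solenoid core, a cylinder on a wider round foot, 70 mm across at the foot and 103 mm tall, standing loose on the bench; the point is its centre, half-way up, z up.
- white_box_mid (a point): Bystander: plain white carton, 66 (x) x 78 (y) x 82 mm tall, standing loose on the bench; the point is its centre, half-way up, z up.
- coil_a_mid (a point): Bystander: orange wound coil on a white bobbin, about 41 x 44 mm and 53 mm tall, standing loose on the bench; the point is its centre, half-way up, z up.
- coil_b_mid (a point): Bystander: orange wound coil on a white bobbin, about 50 x 44 mm and 53 mm tall, standing loose on the bench; the point is its centre, half-way up, z up.
- tape_mid (a point): Bystander: yellow tape roll lying flat, 64 mm across, 18 mm tall, standing loose on the bench; the point is its centre, half-way up, z up.
- bracket_mid (a point): Bystander: brass Z-shaped bracket lying flat, 72 (x) x 44 (y) mm, 17 mm tall, standing loose on the bench; the point is its centre, half-way up, z up.
- vice_back (a point): Fixed point: top of the bench vice at its face farthest from the robot, mid-width. Keep clear of the vice: dark blue, fixed at the front edge of the bench, it stands from here towards the robot (world -x), up to 80 mm either side in y, up to 155 mm above the bench (its narrower top: 50 mm either side).
- flap_corner (a point): Fixed point: the top corner nearest the yokes of the raised left flap of the cardboard box of studs at the right, 170 mm above the bench. The flap runs from here about 160 mm towards the robot, and the fixed box lies to its right (world -y). Keep clear of both.
Not all that is in view belongs to the job. What is shaped like the part that bears yoke_2_mid but yellow is not meant. What is shaped like the part that bears yoke_1_mid but orange is not meant.

How it is judged:
By the outcome, as a careful person would: the job done as asked, in the order asked, and still so for the second after the job is handed in, with the robot touching nothing.
It also fails if it takes over 72 s, if anything falls off the work surface, if the arm or the gripper's body presses on something with over 40 N, if the wrist force passes 120 N, or if a joint passes its speed limit or range.

## Working session

There is one attempt and no reset: what is moved stays moved. The work goes in short steps, Python scripts to look and compute and a tool call to move; the robot and the scene stay as the last step left them, time stands still between calls to the robot, and variables do not carry over. Pictures are saved under pics/ and viewed, and the job is handed in when it is done.

Besides the shell and the picture viewer there is one more tool, called after "Emit:" as a command line: name --argument value ..., lists and objects as JSON in quotes. play_rows: Moves the arm, as the interface text tells. Its arguments: {"type":"object","properties":{"increments":{"type":"array"},"force":{"type":"number"}},"required":["increments"]}

```bash
ls; mkdir -p pics; python3 - <<'E'
from bench import bot
import cv2,numpy as np
print(bot.get_state())
for n in("scene","side","wrist"):
    f=bot.grab_frame(n); cv2.imwrite(f"pics/{n}0.png",f["pixels"]); np.savez(f"pics/{n}0.npz",**f)
    print(n,{k:np.round(v,4).tolist() for k,v in f.items() if k!="pixels"})
E
```

```text
pics
{'t': 0.0, 'qpos': array([-1.34700076e+00,  3.14219994e-01, -4.80761303e-02,  1.21020531e+00,
       -3.85348352e-05,  1.57077311e+00]), 'joint_vel': array([ 4.59826939e-04,  5.21224027e-04,  8.60256033e-04, -1.04726482e-03,
        8.41005379e-05,  8.28540571e-04]), 'joint_efforts': array([-4.77318226e-04, -5.39593220e+01,  3.39746189e+01,  1.91391644e-02,
       -5.46055480e-05, -1.13972371e-05]), 'position': array([ 0.13302268, -0.58449268,  0.24143946]), 'tcp_rot': array([-3.12026137e+00, -3.50651662e-01,  3.59008018e-04]), 'ft_force': array([-0.45763024,  0.52938892,  0.61347057]), 'ft_torque': array([-0.03696173, -0.00745166, -0.05050354]), 'width': 0.08506479892614136}
scene {'mtx': [[388.6667, 0.0, 250.546], [0.0, 388.6667, 187.6882], [0.0, 0.0, 1.0]], 'R': [[-0.7845, -0.6201, -0.0029], [-0.2568, 0.3292, -0.9087], [0.5644, -0.7121, -0.4175]], 't': [0.4408, 0.2749, 0.7179]}
side {'mtx': [[412.9745, 0.0, 248.2826], [0.0, 412.9745, 188.2292], [0.0, 0.0, 1.0]], 'R': [[0.995, 0.1, 0.0039], [0.0628, -0.5935, -0.8024], [-0.0779, 0.7986, -0.5968]], 't': [-0.5615, 0.0526, 1.165]}
wrist {'mtx': [[290.8299, 0.0, 259.1727], [0.0, 290.8299, 183.9607], [0.0, 0.0, 1.0]], 'hand_eye': [[-0.001, -0.9506, -0.3103, 0.0808], [1.0, -0.0011, 0.0002, 0.001], [-0.0006, -0.3103, 0.9506, -0.1304], [0.0, 0.0, 0.0, 1.0]]}
```

View pics/scene0.png

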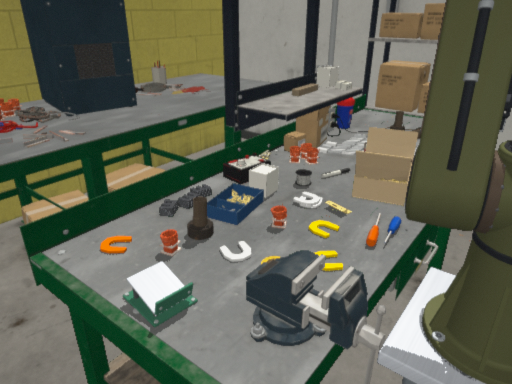

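View pics/side0.png

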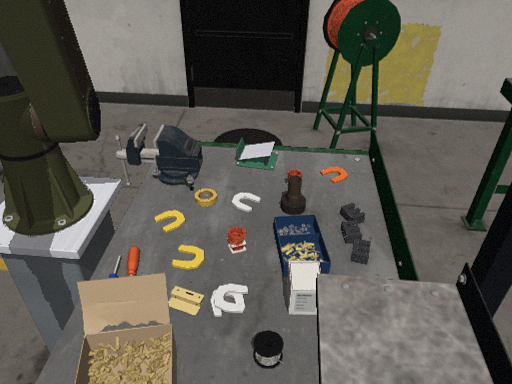

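View pics/wrist0.png

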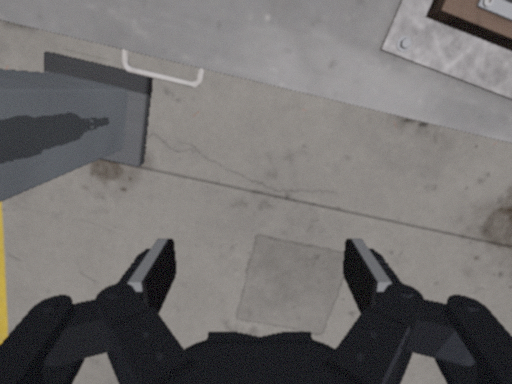

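The scene picture shows these candidates:
- White yokes: a single one at (236,252), and a stacked pair at (307,200).
- Yellow decoys at (323,228) and (328,262), and an orange one at (116,243).
- Rack at (160,290).

The side picture shows:
- Single white yoke at (246,202) and white pair at (230,300).
- Yellow decoys at (171,220) and (188,257), and an orange one at (334,175).
- Rack at (258,152).

By the description I choose the white ones. Next I'll crop closely and measure.

```bash
cat > h.py <<'E'
import numpy as np,cv2
from scipy.spatial.transform import Rotation as Ro
def load(n): return dict(np.load(f"pics/{n}.npz"))
def ray(f,uv):
    d=np.linalg.solve(f["mtx"],np.array([uv[0],uv[1],1.]))
    return -f["R"].T@f["t"], f["R"].T@d
def onz(f,uv,z):
    c,d=ray(f,uv); return c+d*(z-c[2])/d[2]
def tri(f,u,g,v):
    A=[];b=[]
    for F,w in((f,u),(g,v)):
        c,d=ray(F,w); d=d/np.linalg.norm(d); P=np.eye(3)-np.outer(d,d); A.append(P);b.append(P@c)
    return np.linalg.lstsq(np.vstack(A),np.hstack(b),rcond=None)[0]
def proj(f,X):
    p=f["mtx"]@(f["R"]@np.asarray(X)+f["t"]); return p[:2]/p[2]
def wristcam(f,s):
    Rt=Ro.from_rotvec(s["tcp_rot"]).as_matrix(); H=f["hand_eye"]
    Rc=Rt@H[:3,:3]; c=Rt@H[:3,3]+s["position"]
    return dict(mtx=f["mtx"],R=Rc.T,t=-Rc.T@c,pixels=f["pixels"])
E
python3 - <<'E'
from h import *
a=load("scene0");b=load("side0")
def crop(f,x0,y0,x1,y1,n):
    c=f["pixels"][y0:y1,x0:x1]; cv2.imwrite(f"pics/{n}.png",cv2.resize(c,None,fx=6,fy=6,interpolation=cv2.INTER_CUBIC))
crop(a,220,180,345,275,"c1"); crop(b,200,180,275,325,"c2"[:2]); crop(a,110,250,215,325,"c3"); crop(b,215,130,300,180,"c4")
for f,n in((a,"scene"),(b,"side")):
    p=f["pixels"].astype(int); m=((p.min(2)>170)&(np.ptp(p,2)<25)).astype(np.uint8)
    k,l,st,ce=cv2.connectedComponentsWithStats(m)
    for i in range(1,k):
        if st[i,4]>60: print(n,st[i],ce[i].round(1),onz(f,ce[i],.008).round(3))
E
```

```text
scene [245 156  15  11  94] [251.6 160.6] [ 0.9   -0.435  0.008]
scene [251 165  25  10 156] [263.4 169.3] [ 0.809 -0.39   0.008]
scene [294 192  29  16 214] [309.  198.9] [ 0.548 -0.279  0.008]
scene [220 241  31  19 300] [236.9 251.4] [0.538 0.084 0.008]
scene [294 256  30  27 118] [307.7 269.2] [0.364 0.039 0.008]
scene [ 127  262   57   50 1437] [154.8 283.2] [0.6   0.288 0.008]
scene [324 267  29  30 150] [338.  281.9] [0.288 0.038 0.008]
scene [ 383  267   72   98 2453] [418.7 316.8] [0.116 0.038 0.008]
scene [301 294  27  21 251] [313.2 302.8] [0.297 0.129 0.008]
scene [362 326  20  12  86] [370.8 330.8] [0.175 0.13  0.008]
side [240 142  35  17 382] [257.3 150.2] [0.559 0.354 0.008]
side [  50  180   71   75 1495] [ 83.4 220.5] [ 0.126 -0.055  0.008]
side [232 193  28  18 224] [243.7 200. ] [0.543 0.079 0.008]
side [  0 201  15  46 312] [  4.4 229.9] [-0.063 -0.112  0.008]
side [289 261  31  34 743] [303.8 274.9] [ 0.712 -0.185  0.008]
side [211 284  37  32 714] [228.3 298.3] [ 0.547 -0.269  0.008]
side [290 291  26  23 135] [299.1 302.1] [ 0.701 -0.264  0.008]
```

View pics/c1.png

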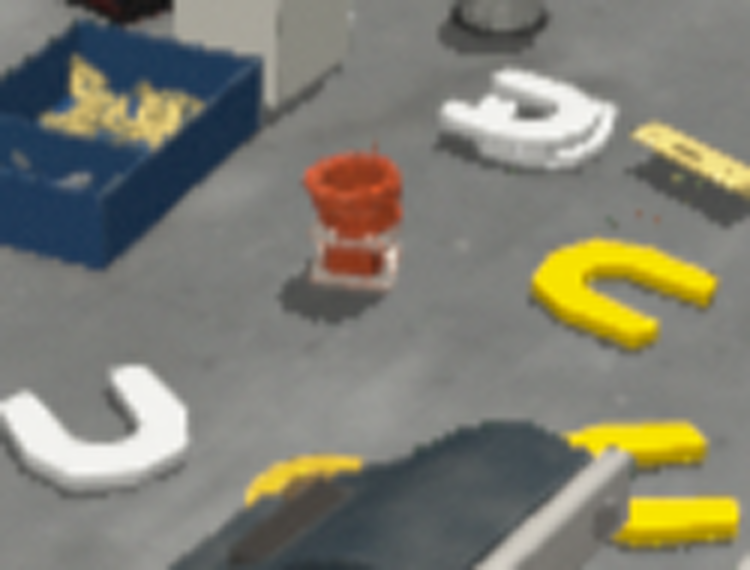

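View pics/c2.png

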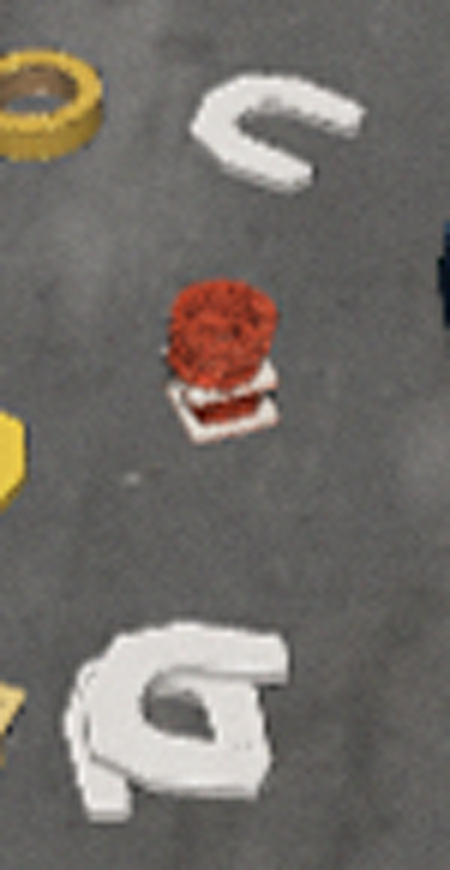

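View pics/c3.png

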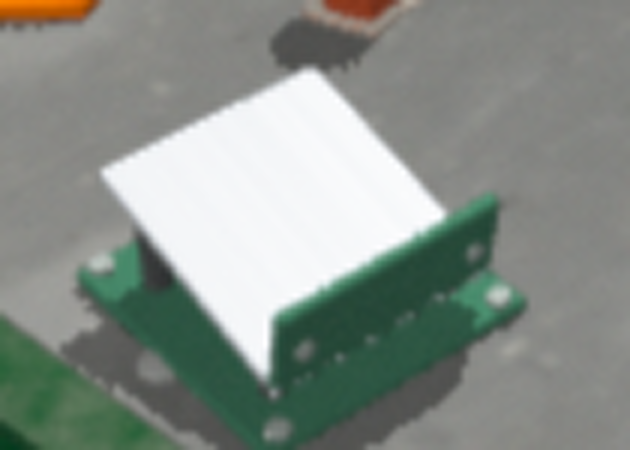

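View pics/c4.png

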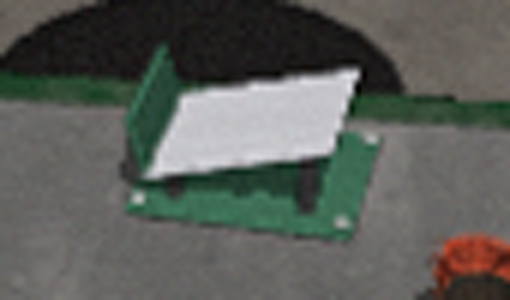

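```bash
python3 - <<'E'
from h import *
a=load("scene0");b=load("side0")
S={'A':(126.8,278.7),'B':(162.5,261),'C':(155.3,314.2)};D={'A':(275,141.3),'B':(270,156.3),'C':(245.8,145.8),'D':(239.2,160)}
for k in'ABCD':
    z=.0521 if k in'AB' else .024
    print(k, tri(a,S[k],b,D[k]).round(4) if k in S else'', onz(a,S[k],z).round(4) if k in S else'', onz(b,D[k],z).round(4))
print('flap',onz(b,(164,275),.17).round(3),onz(b,(80,286),.17).round(3))
Rt=Ro.from_rotvec([-3.12026137e+00, -3.50651662e-01,0]).as_matrix();print(Rt.round(3))
for n,u in(('coilb',(237,245)),('solen',(293,205)),('tape',(206,198)),('bracket',(187,298)),('wbox',(304,300))): print(n,onz(b,u,.01).round(3))
# yoke pieces from side crop (offset 200,180)/6
for n,u,z in(('y1 legA',(362,120),.008),('y1 legB',(308,180),.008),('y1 crown',(193,125),.008),('y3 legA',(288,655),.016),('y3legB',(262,785),.016),('y3 crown',(92,720),.016)):
    print(n,onz(b,(200+u[0]/6,180+u[1]/6),z).round(4))
E
```

```text
A [0.616  0.3452 0.0493] [0.6088 0.3473 0.0521] [0.618  0.3441 0.0521]
B [0.6063 0.2575 0.0469] [0.5994 0.2621 0.0521] [0.607  0.25   0.0521]
C [0.5174 0.3563 0.0192] [0.5089 0.3592 0.024 ] [0.5204 0.3521 0.024 ]
D   [0.5087 0.2621 0.024 ]
flap [ 0.447 -0.357  0.17 ] [ 0.308 -0.397  0.17 ]
[[ 0.975  0.222 -0.   ]
 [ 0.222 -0.975  0.002]
 [ 0.    -0.002 -1.   ]]
coilb [ 0.547 -0.106  0.01 ]
solen [0.684 0.068 0.01 ]
tape [0.435 0.074 0.01 ]
bracket [ 0.458 -0.28   0.01 ]
wbox [ 0.712 -0.259  0.01 ]
y1 legA [0.5905 0.0836 0.008 ]
y1 legB [0.5691 0.0363 0.008 ]
y1 crown [0.5109 0.0713 0.008 ]
y3 legA [ 0.5884 -0.2466  0.016 ]
y3legB [ 0.5851 -0.3046  0.016 ]
y3 crown [ 0.5214 -0.2832  0.016 ]
```

Emit:
play_rows --increments '[1, 0.95, -0.43, -0.1, 0, 1, 0.95, -0.43, -0.1, 0, 1, 0.95, -0.43, -0.1, 0, 1, 0.95, -0.43, 0, 0, 1, 0.95, -0.43, 0, 0, 1, 0.95, -0.43, 0, 0, 1, 0.95, -0.43, 0, 0, 1, 0.95, -0.43, 0, 0, 1, 0.95, -0.43, 0, 0, 1, 0.95, -0.43, 0, 0]' --force 30

```text
t: 1.4
position: [0.5584, -0.2626, 0.2545]
tcp_rot: [-3.12, -0.338, 0.003]
ft_force: [-0.1, -0.5, 0.6]
width: 0.0852
```

```bash
cat > shot.py <<'E'
import sys
from bench import bot
from h import *
n=sys.argv[1]
s=bot.get_state(); f=bot.grab_frame("wrist"); g=wristcam(f,s)
np.savez(f"pics/{n}.npz",**g); cv2.imwrite(f"pics/{n}.png",f["pixels"])
print(round(s["t"],2),s["position"].round(4),Ro.from_rotvec(s["tcp_rot"]).as_matrix()[:,0].round(4),s["width"].round(4),s["ft_force"].round(1))
E
python3 shot.py w1
```

```text
Traceback (most recent call last):
  File "shot.py", line 7, in <module>
    print(round(s["t"],2),s["position"].round(4),Ro.from_rotvec(s["tcp_rot"]).as_matrix()[:,0].round(4),s["width"].round(4),s["ft_force"].round(1))
                                                                                                        ^^^^^^^^^^^^^^^^
AttributeError: 'float' object has no attribute 'round'
```

View pics/w1.png

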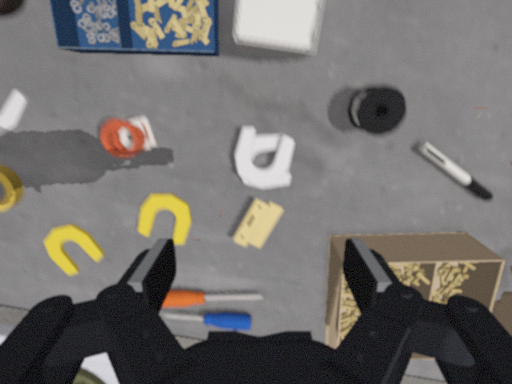

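The wrist view shows the white stack at about (265,158), with the brass bracket at (258,223) and the yellow decoys at (165,215) and (73,248). I'll zoom in on the stack.

```bash
sed -i 's/s\["width"\].round(4)/round(float(s["width"]),4)/' shot.py; python3 - <<'E'
from h import *
f=load("w1"); c=f["pixels"][115:200,220:310]
cv2.imwrite("pics/w1c.png",cv2.resize(cv2.convertScaleAbs(c,alpha=1.0),None,fx=7,fy=7,interpolation=cv2.INTER_CUBIC))
print((-f["R"].T@f["t"]).round(3))
E
```

```text
[ 0.638 -0.247  0.385]
```

View pics/w1c.png

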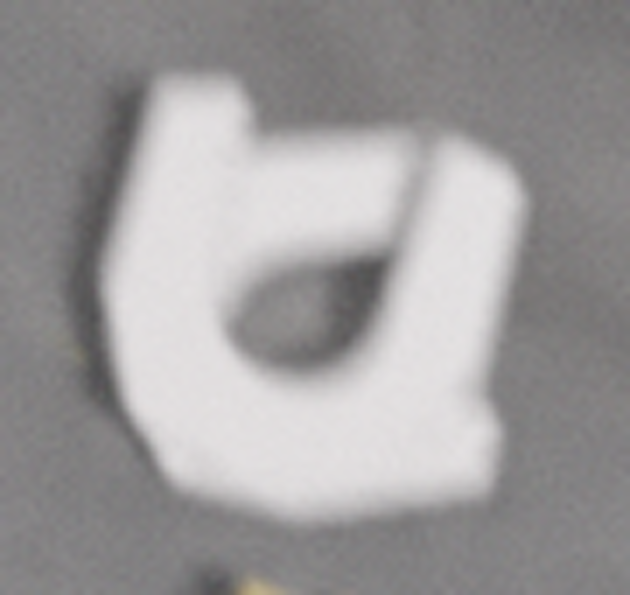

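```bash
python3 - <<'E'
from h import *
f=load("w1"); 
def P(u,z=.016): return onz(f,(220+(u[0]+.5)/7-.5,115+(u[1]+.5)/7-.5),z)
pts=dict(LO=(152,76),LI=(247,92),RI=(425,135),RO=(525,182),L0=(106,275),crown=(231,508))
for k,v in pts.items(): print(k,P(v).round(4))
LO,RO=P(pts['LO']),P(pts['RO']); print('width',np.linalg.norm(LO-RO))
m=(LO+RO)/2; d=RO-LO; print('leg-end mid',m, 'ang of y axis deg',np.degrees(np.arctan2(d[1],d[0])))
e=P(pts['LO'])-P(pts['L0']); print('edge ang',np.degrees(np.arctan2(e[1],e[0])))
e=P((425,135))-P((392,255)); print('right inner edge ang',np.degrees(np.arctan2(e[1],e[0])))
e=P((520,200))-P((482,400)); print('right outer ang',np.degrees(np.arctan2(e[1],e[0])))
print('crown-len',np.linalg.norm(m-P(pts['crown'])))
E
python3 - <<'E'
import sys; sys.path.insert(0,'.')
from h import *
print(Ro.from_rotvec([-3.12,-.338,.003]).as_matrix().round(4))
E
```

```text
LO [ 0.5899 -0.2331  0.016 ]
LI [ 0.5908 -0.2503  0.016 ]
RI [ 0.5901 -0.2833  0.016 ]
RO [ 0.5857 -0.303   0.016 ]
L0 [ 0.5526 -0.2319  0.016 ]
crown [ 0.5131 -0.2637  0.016 ]
width 0.0700435802830374
leg-end mid [ 0.58783099 -0.26806552  0.016     ] ang of y axis deg -93.42132313886044
edge ang -1.9050610988369763
right inner edge ang -1.9054570279188505
right outer ang 3.6912569900865084
crown-len 0.07487742453059498
[[ 0.9768  0.2141 -0.0023]
 [ 0.2142 -0.9768  0.0031]
 [-0.0015 -0.0035 -1.    ]]
```

Emit:
play_rows --increments '[0.41, 0, 0, 0, 0.9, 0.41, 0, 0, 0, 0.9, 0.41, 0, 0, 0, 0, 0.41, 0.16, -0.43, 0, 0, 0.41, 0, 0, 0.8, 0, 0.41, 0, 0, 0.8, 0, 0.41, 0, 0, 0.8, 0, 0.41, 0, 0, 0.8, 0, 0.41, 0, 0, 0.6, 0, 0.41, 0, 0, 0, 0]'

```text
t: 2.7
position: [0.5755, -0.2271, 0.0585]
tcp_rot: [-3.132, 0.028, -0.004]
ft_force: [0.1, -0.5, 0.2]
width: 0.0351
```

```bash
python3 shot.py w2; python3 - <<'E'
from bench import bot
from h import *
for n in("side","scene"):
    f=bot.grab_frame(n); np.savez(f"pics/{n}2.npz",**f)
    s=bot.get_state(); u=proj(f,s["position"]); print(n,u.round(1))
    x,y=int(u[0]),int(u[1]); x0,y0=max(x-60,0),max(y-50,0); c=f["pixels"][y0:y0+90,x0:x0+120]; print(x0,y0)
    cv2.imwrite(f"pics/{n}2c.png",cv2.resize(c,None,fx=6,fy=6,interpolation=cv2.INTER_CUBIC))
E
```

```text
2.7 [ 0.5755 -0.2271  0.0585] [ 0.9998 -0.0181  0.0022] 0.0351 [ 0.1 -0.5  0.2]
side [244.1 268.4]
184 218
scene [292.9 185.9]
232 135
```

View pics/side2c.png

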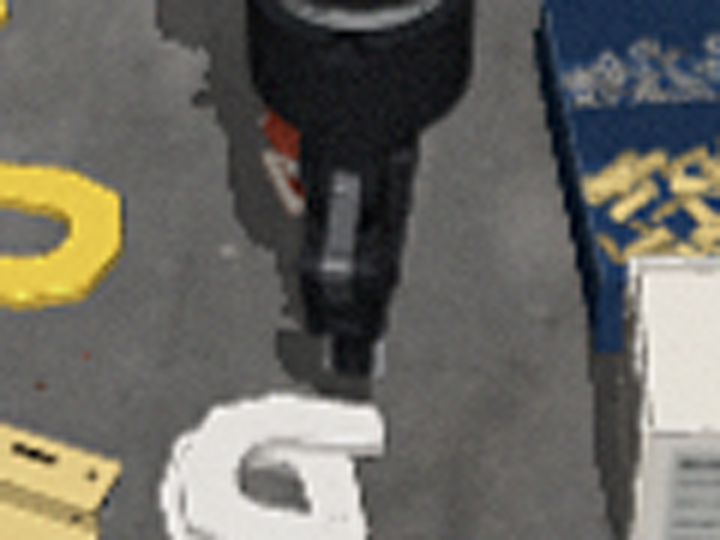

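View pics/w2.png

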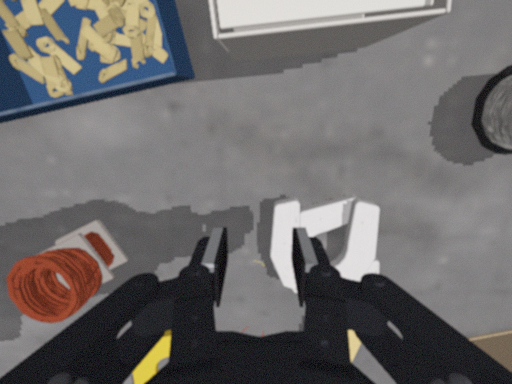

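```bash
python3 - <<'E'
from h import *
f=load("side2"); c,d=ray(f,(184+355/6,218+374/6))
for y in(-.2446,-.252,-.259):
    print(y,(c+d*(y-c[1])/d[1]).round(4))
w=load("w2"); c=w["pixels"][180:310,180:400]; cv2.imwrite("pics/w2c.png",cv2.resize(c,None,fx=3.6,fy=3.6,interpolation=cv2.INTER_CUBIC))
E
```

```text
-0.2446 [ 0.5775 -0.2446  0.0415]
-0.252 [ 0.5784 -0.252   0.0501]
-0.259 [ 0.5792 -0.259   0.0583]
```

View pics/w2c.png

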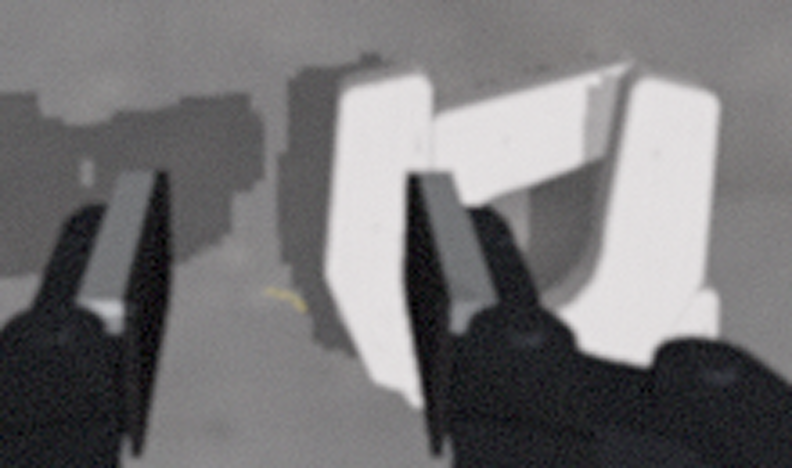

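```bash
python3 - <<'E'
from h import *
f=load("w2")
def P(u,z=.016): return onz(f,(180+(u[0]+.5)/3.6-.5,180+(u[1]+.5)/3.6-.5),z)
q=dict(LO=(340,88),LI=(432,78),RI=(635,80),RO=(719,98),L0=(328,275),LIm=(432,175),R0=(705,265),RI0=(600,265))
p={k:P(v) for k,v in q.items()}
for k,v in p.items(): print(k,v.round(4))
an=lambda a,b:np.degrees(np.arctan2(*(p[a]-p[b])[[1,0]])).round(1)
print(np.linalg.norm(p['LO']-p['RO']),an('LO','L0'),an('RO','R0'),an('RI','RI0'),an('LO','RO')-90,an('LI','RI')-90,an('LI','LIm'))
E
```

```text
LO [ 0.5865 -0.2371  0.016 ]
LI [ 0.5882 -0.2533  0.016 ]
RI [ 0.5873 -0.2892  0.016 ]
RO [ 0.5836 -0.3043  0.016 ]
L0 [ 0.5486 -0.2347  0.016 ]
LIm [ 0.5692 -0.2538  0.016 ]
R0 [ 0.5498 -0.3054  0.016 ]
RI0 [ 0.5501 -0.2857  0.016 ]
0.06732199025419881 -3.6 1.7 -5.3 -2.5 -1.5 1.4
```

Emit:
play_rows --increments '[0.41, -0.17, 0.35, 0, 0.1, 0.41, 0, 0, 0, 0, 0.41, 0, 0, 0.4, 0, 0.41, 0, 0, 0.3, 0, 0.41, 0, 0, 0, 0, 0.41, 0, 0, 0, 0, 0.41, 0, 0, 0, 0, 0.41, 0, 0, 0, 0, 0.41, 0, 0, 0, 0, 0.41, 0, 0, 0, 0]'

```text
t: 4.1
position: [0.5744, -0.2502, 0.034]
tcp_rot: [-3.139, 0.055, -0.031]
ft_force: [-0.4, -0.5, -0.6]
width: 0.0351
```

```bash
python3 shot.py w3; python3 - <<'E'
from bench import bot
from h import *
f=bot.grab_frame("side"); cv2.imwrite("pics/s3.png",cv2.resize(f["pixels"][230:330,185:305],None,fx=6,fy=6,interpolation=cv2.INTER_CUBIC))
E
```

```text
4.1 [ 0.5744 -0.2502  0.034 ] [ 0.9992 -0.0347  0.02  ] 0.0351 [-0.4 -0.5 -0.6]
```

View pics/w3.png

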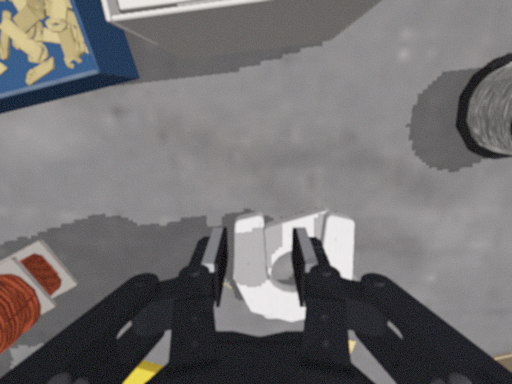

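View pics/s3.png

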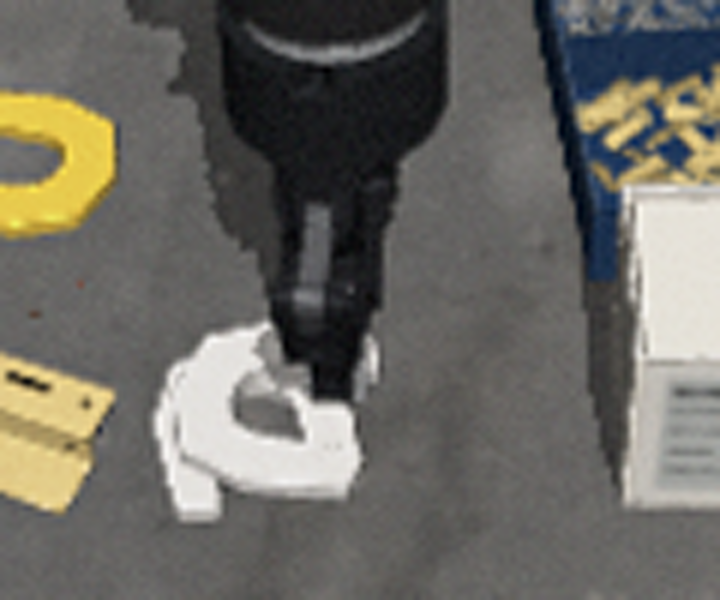

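Emit:
play_rows --increments '[0.41, -0.14, -0.1, 0, 0, 0.41, 0, 0, 0, 0, 0.41, 0, 0, 0, 0, 0.41, 0, 0, 0, 0, 0.41, 0, 0, 0, 0, 0.41, 0, 0, 0.1, 0, 0.41, 0, 0, 0.1, 0, 0.41, 0, 0, 0, 0, 0.41, 0, 0, 0, 0, 0.41, 0, 0, 0, 0]'

```text
t: 5.45
position: [0.5669, -0.2444, 0.0226]
tcp_rot: [-3.138, 0.055, -0.03]
ft_force: [0.2, 0.7, 0.5]
width: 0.035
```

```bash
python3 shot.py w4;  python3 - <<'E'
from h import *
w=load("w4"); c=w["pixels"][180:310,180:400]; cv2.imwrite("pics/w4c.png",cv2.resize(c,None,fx=3.6,fy=3.6,interpolation=cv2.INTER_CUBIC))
E
```

```text
5.45 [ 0.5669 -0.2444  0.0226] [ 0.9992 -0.0348  0.0191] 0.035 [0.2 0.7 0.5]
```

View pics/w4c.png

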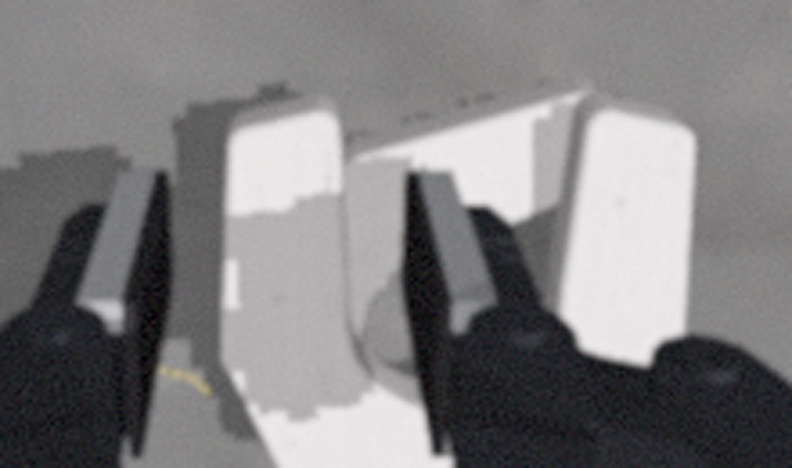

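Emit:
play_rows --increments '[0, 0, 0, 0, 0, 0, 0, 0, 0, 0, 0, 0, 0, 0, 0, 0, 0, 0, 0, 0, 0, 0, 0, 0, 0, 0, 0, 0, -0.2, 0, 0, 0, 0, -0.4, 0, 0, 0, 0, -0.6, 0, 0, 0, 0, -0.8, 0, 0, 0, 0, -0.4, 0]' --force 30

```text
t: 6.75
position: [0.5634, -0.2442, 0.1468]
tcp_rot: [-3.137, 0.055, -0.026]
ft_force: [-0.2, -0.4, -0.4]
width: 0.017
```

```bash
python3 shot.py w5
```

```text
6.75 [ 0.5634 -0.2442  0.1468] [ 0.9993 -0.0348  0.0166] 0.017 [-0.2 -0.4 -0.4]
```

View pics/w5.png

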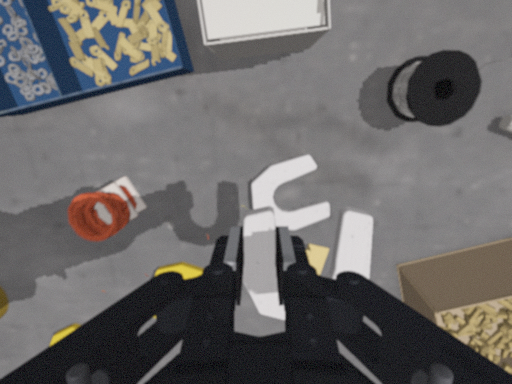

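```bash
python3 - <<'E'
from h import *
w=load("w5"); c=w["pixels"][130:290,225:385]; cv2.imwrite("pics/w5c.png",cv2.resize(c,None,fx=4.8,fy=4.8,interpolation=cv2.INTER_CUBIC))
E
```

```text
(no output)
```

View pics/w5c.png

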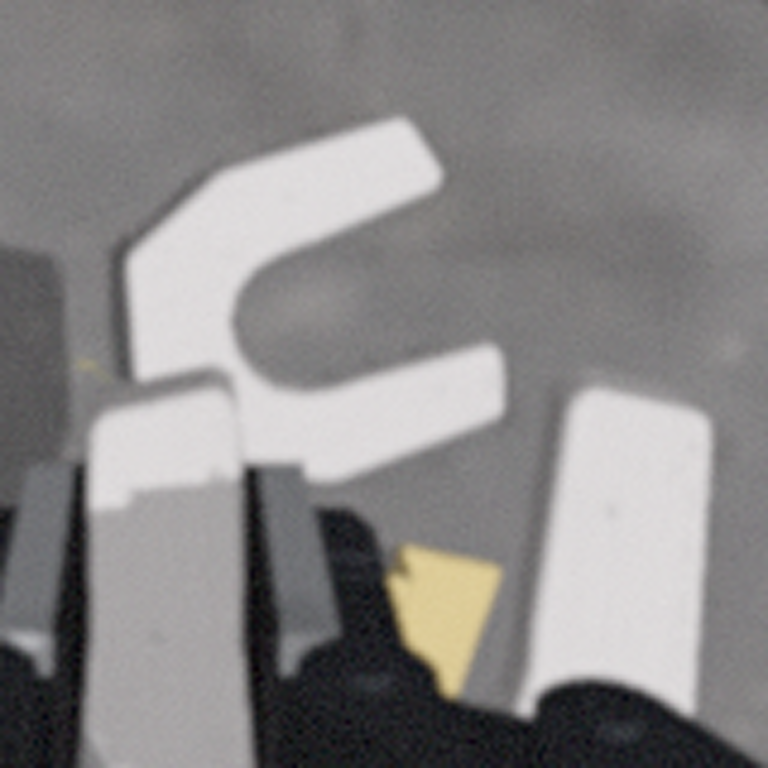

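```bash
python3 - <<'E'
from h import *
f=load("w5")
uv=lambda u:(225+(u[0]+.5)/4.8-.5,130+(u[1]+.5)/4.8-.5)
# yoke 2 world
p={k:onz(f,uv(v),.008) for k,v in dict(UI=(442,182),UO=(405,118),LI=(494,346),LO=(505,412),C1=(128,258),C2=(136,375),e1=(222,172),e2=(335,480)).items()}
for k,v in p.items(): print(k,v.round(4))
d=p['LI']-p['UI'];D=p['LO']-p['UO'];print(np.linalg.norm(d),np.degrees(np.arctan2(d[1],d[0])),np.linalg.norm(D),np.degrees(np.arctan2(D[1],D[0])))
# yoke 3 in tool frame
T=np.array([.5634,-.2442,.1468]);R=Ro.from_rotvec([-3.137,.055,-.026]).as_matrix()
for z in(.0066,.0046):
  for k,v in dict(LO=(92,428),LI=(236,385),RI=(575,393),RO=(711,425),L1=(88,560),RO1=(697,660)).items():
    c,d=ray(f,uv(v)); c=R.T@(c-T); d=R.T@d; print(z,k,(c+d*(z-c[2])/d[2]).round(4))
E
```

```text
UI [ 0.5734 -0.2997  0.008 ]
UO [ 0.5866 -0.2922  0.008 ]
LI [ 0.5382 -0.3112  0.008 ]
LO [ 0.5234 -0.314   0.008 ]
C1 [ 0.5598 -0.2365  0.008 ]
C2 [ 0.5343 -0.2371  0.008 ]
e1 [ 0.577 -0.256  0.008]
e2 [ 0.5089 -0.2784  0.008 ]
0.037069110137690764 -161.92594468966774 0.06695385023734811 -160.9608482921982
0.0066 LO [ 0.0175 -0.0073  0.0066]
0.0066 LI [0.0225 0.0081 0.0066]
0.0066 RI [0.0215 0.0442 0.0066]
0.0066 RO [0.0177 0.0591 0.0066]
0.0066 L1 [ 0.0014 -0.008   0.0066]
0.0066 RO1 [-0.0115  0.0611  0.0066]
0.0046 LO [ 0.0184 -0.0072  0.0046]
0.0046 LI [0.0233 0.008  0.0046]
0.0046 RI [0.0224 0.0436 0.0046]
0.0046 RO [0.0187 0.0583 0.0046]
0.0046 L1 [ 0.0026 -0.0079  0.0046]
0.0046 RO1 [-0.0102  0.0602  0.0046]
```

Emit:
play_rows --increments '[0, -0.1, -0.3, -0.4, 0, 0, -0.1, -0.6, -0.5, 0, 0, -0.2, -0.9, -0.4, 0, 0, -0.2, -1, -0.2, 0, 0, -0.2, -1, 0, 0, 0, -0.2, -1, 0, 0, 0, -0.2, -1, 0, 0, 0, -0.2, -1, 0, 0, 0, -0.2, -1, 0, 0, 0, -0.2, -1, 0, 0]'

```text
t: 8.05
position: [0.4787, 0.0923, 0.2348]
tcp_rot: [-3.033, -0.192, -0.023]
ft_force: [0.4, -0.6, -0.5]
width: 0.017
```

Emit:
play_rows --increments '[0, -0.1, -0.9, 0, 0, 0, 0, -0.7, 0, 0, 0, 0, -0.4, 0, 0, 0, 0, 0, 0, 0, 0, 0, 0, 0, 0, 0, 0, 0, 0, 0, 0, 0, 0, 0, 0, 0, 0, 0, 0, 0, 0, 0, 0, 0, 0, 0, 0, 0, 0, 0]'

```text
t: 9.3
position: [0.4674, 0.1411, 0.2471]
tcp_rot: [-2.979, -0.299, -0.01]
ft_force: [-1.1, 0.1, 0.5]
width: 0.0169
```

```bash
python3 shot.py w6
```

```text
9.3 [0.4674 0.1411 0.2471] [0.9801 0.1972 0.0213] 0.0169 [-1.1  0.1  0.5]
```

View pics/w6.png

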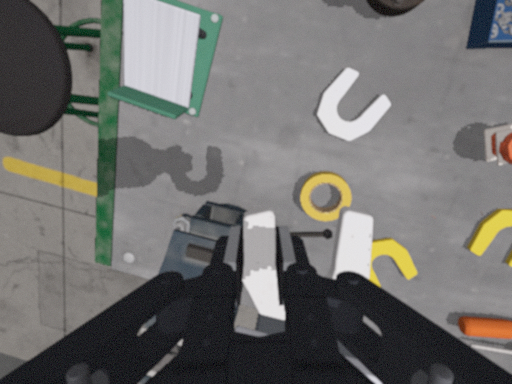

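```bash
python3 - <<'E'
from bench import bot
from h import *
s=bot.get_state(); print(s["qpos"].round(3)); print(Ro.from_rotvec(s["tcp_rot"]).as_matrix().round(3))
E
```

```text
[ 0.198  0.081 -0.331  1.138  0.146  3.141]
[[ 0.98   0.198 -0.008]
 [ 0.197 -0.969  0.147]
 [ 0.021 -0.146 -0.989]]
```

```bash
python3 - <<'E'
from h import *
f=load("w6")
for n,u in dict(free=(265,75),free2=(250,150),shadow=(190,165),y1=(352,105),sol=(395,0),rackright=(215,70),tape=(325,196),grn=(110,200)).items(): print(n,onz(f,u,0).round(3))
print('vice top',[onz(f,u,.155).round(3) for u in((205,207),(245,212),(210,255))])
E
```

```text
free [0.562 0.189 0.   ]
free2 [0.467 0.189 0.   ]
shadow [0.427 0.268 0.   ]
y1 [0.549 0.077 0.   ]
sol [0.664 0.065 0.   ]
rackright [0.556 0.252 0.   ]
tape [0.429 0.078 0.   ]
grn [0.343 0.385 0.   ]
vice top [array([0.443, 0.196, 0.155]), array([0.448, 0.162, 0.155]), array([0.398, 0.185, 0.155])]
```

Emit:
play_rows --increments '[0, 0.05, 0.4, 0, -0.5, 0, 0.05, 0.6, 0, -0.8, 0, 0.1, 0.6, 0, -1, 0, 0.2, 0.5, 0, -1, 0, 0, 0, 0, -1, 0, 0, 0, 0, -1, 0, 0, 0, 0, -1, 0, 0, 0, 0, -1, 0, 0, 0, 0, -1, 0, 0, 0, 0, -1]'

```text
t: 10.6
position: [0.5236, 0.0497, 0.2329]
tcp_rot: [-2.17, -2.109, -0.148]
ft_force: [0.2, 0.1, 0.2]
width: 0.0171
```

```bash
cat > st.py <<'E'
from bench import bot
from h import *
s=bot.get_state(); R=Ro.from_rotvec(s["tcp_rot"]).as_matrix()
print("t",round(s["t"],2),"p",s["position"].round(4),"q",s["qpos"].round(3),"yaw",np.degrees(np.arctan2(R[1,0],R[0,0])).round(2),"toolz",R[:,2].round(4),"w",round(float(s["width"]),4),"F",s["ft_force"].round(1))
E
python3 st.py
```

```text
t 10.6 p [0.5236 0.0497 0.2329] q [ 0.005  0.182 -0.246  1.149  0.148  1.604] yaw 88.31 toolz [-0.0077  0.1473 -0.9891] w 0.0171 F [0.2 0.1 0.2]
```

Emit:
play_rows --increments '[0, 0, 0, 0, -1, 0, 0, 0, 0, -1, 0, 0, 0, 0, -1, 0, 0, 0, 0, -1, 0, 0, 0, 0, -1, 0, 0, 0, 0, -1, 0, 0, 0, 0, -1, 0, 0, 0, 0, -1, 0, 0, 0, 0, -1, 0, 0, 0, 0, -1]'

```text
t: 11.85
position: [0.5236, 0.0498, 0.2326]
tcp_rot: [-0.241, -3.104, -0.228]
ft_force: [0.7, 0.1, -0.6]
width: 0.017
```

Emit:
play_rows --increments '[0, 0, 0, 0, -1, 0, 0, 0, 0, -1, 0, 0, 0, 0, -1, 0, 0, 0, 0, -1, 0, 0, 0, 0, -1, 0, 0, 0, 0, -1, 0, 0, 0, 0, -1, 0, 0, 0, 0, -1, 0, 0, 0, 0, -1, 0, 0, 0, 0, -1]'

```text
t: 13.1
position: [0.5236, 0.05, 0.2323]
tcp_rot: [-1.836, 2.442, 0.188]
ft_force: [0.2, 0.3, -0.2]
width: 0.0169
```

Emit:
play_rows --increments '[0, 0, 0, 0, -1, 0, 0, 0, 0, -1, 0, 0, 0, 0, -1, 0, 0, 0, 0, -1, 0, 0, 0, 0, -1, 0, 0, 0, 0, -1, 0, 0, 0, 0, -1, 0, 0, 0, 0, -1, 0, 0, 0, 0, -1, 0, 0, 0, 0, -1]'

```text
t: 14.35
position: [0.5238, 0.0501, 0.2321]
tcp_rot: [-2.937, 0.607, 0.058]
ft_force: [-0.0, 0.1, -1.7]
width: 0.0175
```

```bash
python3 st.py
```

```text
t 14.35 p [0.5238 0.0501 0.2321] q [ 0.006  0.184 -0.246  1.149  0.147 -2.728] yaw -23.11 toolz [-0.009   0.146  -0.9892] w 0.0175 F [-0.   0.1 -1.7]
```

Emit:
play_rows --increments '[0, 0, 0, 0, -1, 0, 0, 0, 0, -1, 0, 0, 0, 0, -1, 0, 0, 0, 0, -1, 0, 0, 0, 0, -1, 0, 0, 0, 0, -1, 0, 0, 0, 0, 0, 0, 0, 0, 0, 0, 0, 0, 0, 0, 0, 0, 0, 0, 0, 0]'

```text
t: 15.6
position: [0.5044, 0.1598, 0.2318]
tcp_rot: [-3.063, -0.433, -0.051]
ft_force: [-1.6, 0.5, -0.7]
width: 0.0171
```

```bash
python3 st.py
```

```text
t 15.6 p [0.5044 0.1598 0.2318] q [ 0.281  0.152 -0.279  1.101  0.043 -3.141] yaw 16.04 toolz [ 0.026   0.0519 -0.9983] w 0.0171 F [-1.6  0.5 -0.7]
```

Emit:
play_rows --increments '[0, 0, 0.3, 0, 0, 0, 0, 0.4, 0, 0, 0, 0, 0.4, 0, 0, 0, 0, 0, 0, 0, 0, 0, 0, 0, 0, 0, 0, 0, 0, 0, 0, 0, 0, 0, 0, 0, 0, 0, 0, 0, 0, 0, 0, 0, 0, 0, 0, 0, 0, 0]'

```text
t: 16.85
position: [0.5129, 0.13, 0.2296]
tcp_rot: [-3.096, -0.367, -0.057]
ft_force: [-0.7, 0.7, -1.3]
width: 0.0172
```

```bash
python3 st.py
```

```text
t 16.85 p [0.5129 0.13   0.2296] q [ 0.237  0.154 -0.281  1.097  0.019 -3.141] yaw 13.51 toolz [ 0.0335  0.0276 -0.9991] w 0.0172 F [-0.7  0.7 -1.3]
```

Emit:
play_rows --increments '[0, 0, 0.4, 0, 0, 0, 0, 0.4, 0, 0, 0, 0, 0.4, 0, 0, 0, 0, 0, 0, 0, 0, 0, 0, 0, 0.5, 0, 0, 0, 0, 0.5, 0, 0, 0, 0, 0, 0, 0, 0, 0, 0, 0, 0, 0, 0, 0, 0, 0, 0, 0, 0]'

```text
t: 18.1
position: [0.5206, 0.0976, 0.2289]
tcp_rot: [3.14, 0.075, 0.062]
ft_force: [0.1, -0.1, -0.6]
width: 0.0167
```

```bash
python3 st.py; python3 shot.py w7
```

```text
t 18.1 p [0.5206 0.0976 0.2289] q [ 0.189  0.155 -0.281  1.096 -0.007 -3.   ] yaw 2.72 toolz [ 3.930e-02  8.000e-04 -9.992e-01] w 0.0167 F [ 0.1 -0.1 -0.6]
18.1 [0.5206 0.0976 0.2289] [0.9981 0.0474 0.0393] 0.0167 [ 0.1 -0.1 -0.6]
```

View pics/w7.png

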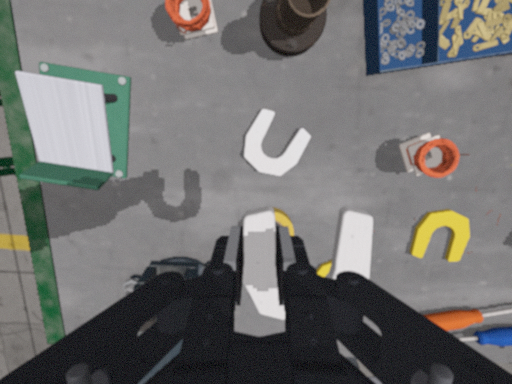

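Emit:
play_rows --increments '[0, -0.1, -0.4, 0, 0, 0, -0.15, -0.6, 0, 0, 0, -0.15, -0.7, 0, 0, 0, -0.15, -0.7, 0, 0, 0, -0.15, -0.6, 0, 0, 0, -0.1, -0.4, 0, 0, 0, 0, -0.1, 0, 0, 0, 0, 0, 0, 0, 0, 0, 0, 0, 0, 0, 0, 0, 0, 0]'

```text
t: 19.4
position: [0.4722, 0.2737, 0.2272]
tcp_rot: [3.139, 0.072, 0.064]
ft_force: [0.0, 0.7, -0.1]
width: 0.0167
```

```bash
python3 st.py; python3 shot.py w8
```

```text
t 19.4 p [0.4722 0.2737 0.2272] q [ 0.538  0.189 -0.244  1.103 -0.021 -2.65 ] yaw 2.61 toolz [ 4.070e-02 -2.000e-04 -9.992e-01] w 0.0167 F [ 0.   0.7 -0.1]
19.4 [0.4722 0.2737 0.2272] [0.9981 0.0455 0.0406] 0.0167 [ 0.   0.7 -0.1]
```

View pics/w8.png

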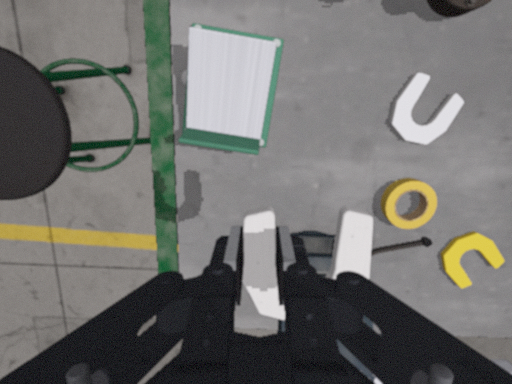

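```bash
python3 - <<'E'
from h import *
w=load("w8"); c=w["pixels"][15:165,170:300]; cv2.imwrite("pics/w8c.png",cv2.resize(c,None,fx=4,fy=4,interpolation=cv2.INTER_CUBIC))
p=w["pixels"].astype(int)
m=((p.min(2)>150)&(np.ptp(p,2)<30)).astype(np.uint8)
k,l,st,ce=cv2.connectedComponentsWithStats(m)
i=l[80,235]; cs=cv2.findContours((l==i).astype(np.uint8),cv2.RETR_EXTERNAL,cv2.CHAIN_APPROX_NONE)[0]
c=max(cs,key=cv2.contourArea); print(st[i],cv2.approxPolyDP(c,3,True)[:,0].tolist())
E
```

```text
[ 172    8  109  138 9188] [[180, 8], [185, 10], [178, 12], [178, 21], [173, 19], [176, 11], [174, 18], [172, 14], [172, 31], [176, 31], [172, 42], [188, 45], [186, 126], [258, 138], [261, 145], [274, 52], [280, 41], [202, 29], [197, 24], [189, 27], [186, 25], [192, 20], [214, 25], [224, 20], [220, 26], [250, 31], [255, 24], [252, 20], [253, 24], [247, 23], [246, 28], [230, 16], [226, 22], [226, 17], [210, 14], [209, 9], [201, 14], [192, 10], [192, 15], [189, 9], [186, 12]]
```

View pics/w8c.png

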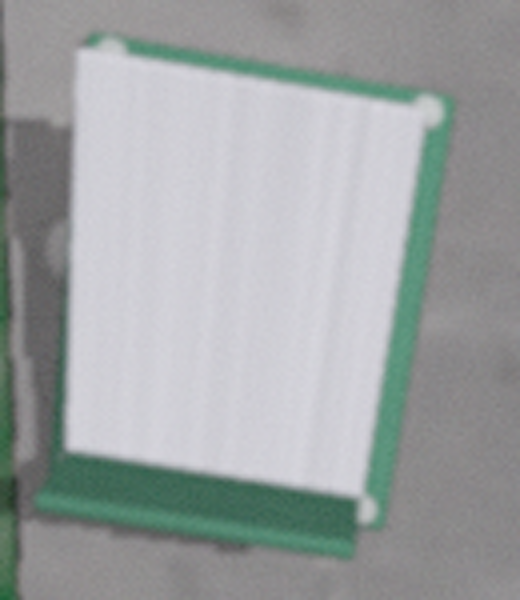

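```bash
python3 - <<'E'
from h import *
f=load("w8"); uv=lambda u:(170+(u[0]+.5)/4-.5,15+(u[1]+.5)/4-.5)
h=.024+.102*np.sin(np.radians(16))
A,B=[onz(f,uv(u),h) for u in((77,48),(425,107))]; C,D=[onz(f,uv(u),.024) for u in((64,451),(361,497))]
for n,p in zip('ABCD',(A,B,C,D)): print(n,p.round(4))
N=np.linalg.norm; an=lambda v:np.degrees(np.arctan2(v[1],v[0])).round(2)
print('AB',N(A-B),an(A-B)-90,'CD',N(C-D),an(C-D)-90,'CA',N(A-C),an(A-C),'DB',N(B-D),an(B-D), 'foot',((C+D)/2).round(4),'top',((A+B)/2).round(4),'foot2top',an((A+B-C-D)),N(A+B-C-D)/2)
a=load("scene0");b=load("side0")
S=[(126.8,278.7),(162.5,261),(155.3,314.2)];Dd=[(275,141.3),(270,156.3),(245.8,145.8),(239.2,160)]
for p,s,q in zip((A,B,C),S,Dd): print(proj(a,p).round(1),s,proj(b,p).round(1),q)
E
```

```text
A [0.6141 0.3461 0.0521]
B [0.605  0.2622 0.0521]
C [0.5162 0.3583 0.024 ]
D [0.5069 0.2732 0.024 ]
AB 0.08437613734556483 -6.200000000000003 CD 0.08563680829088431 -6.230000000000004 CA 0.10253069031273544 -7.1 DB 0.1025683945500574 -6.37 foot [0.5116 0.3157 0.024 ] top [0.6095 0.3042 0.0521] foot2top -6.74 0.10254760378743376
[125.7 277.4] (126.8, 278.7) [273.8 140.9] (275, 141.3)
[160.8 260.1] (162.5, 261) [269.6 154.2] (270, 156.3)
[153.2 312.2] (155.3, 314.2) [244.8 144.8] (245.8, 145.8)
```

Emit:
play_rows --increments '[0, 0.4, -0.25, 0, 0, 0, 0.5, -0.3, 0, 0, 0, 0.5, -0.3, 0, 0, 0, 0.46, -0.3, 0, 0.5, 0, 0, 0, 0.4, 0.6, 0, 0, 0, 0.6, 0, 0, 0, 0, 0.6, 0, 0, 0, 0, 0.4, 0, 0, 0, 0, 0, 0, 0, 0, 0, 0, 0]' --force 25

```text
t: 20.7
position: [0.5728, 0.3326, 0.1295]
tcp_rot: [-3.133, 0.189, -0.067]
ft_force: [0.1, 0.3, 0.1]
width: 0.0169
```

```bash
cat > goal.py <<'E'
# usage: goal.py x y z yawdeg -> step in tool axes/units
import sys
from bench import bot
from h import *
g=list(map(float,sys.argv[1:5])); s=bot.get_state(); R=Ro.from_rotvec(s["tcp_rot"]).as_matrix()
d=R.T@(np.array(g[:3])-s["position"]); yaw=np.degrees(np.arctan2(R[1,0],R[0,0]))
print("step units",(d/.05).round(3),"twist units",round(((yaw-g[3]+180)%360-180)/8,3))
E
python3 st.py; python3 shot.py w9; python3 goal.py .5674 .3357 .10 -6.4
```

```text
t 20.7 p [0.5728 0.3326 0.1295] q [ 0.537  0.46  -0.098  0.976 -0.022 -2.485] yaw -6.9 toolz [ 4.290e-02 -1.000e-04 -9.991e-01] w 0.0169 F [0.1 0.3 0.1]
20.7 [0.5728 0.3326 0.1295] [ 0.9919 -0.12    0.0426] 0.0169 [0.1 0.3 0.1]
step units [-0.139 -0.045  0.586] twist units -0.062
```

View pics/w9.png

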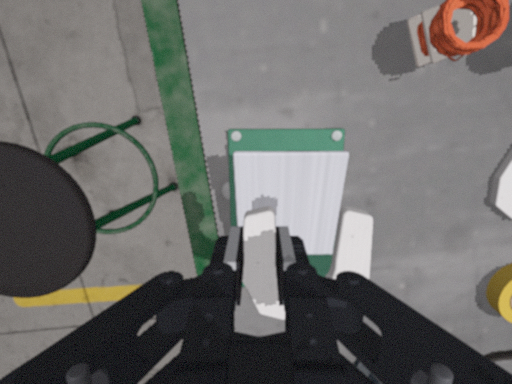

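Emit:
play_rows --increments '[0, -0.14, -0.05, 0, -0.06, 0, 0, 0, 0, 0, 0, 0, 0, 0.2, 0, 0, 0, 0, 0.2, 0, 0, 0, 0, 0.2, 0, 0, 0, 0, 0.2, 0, 0, 0, 0, 0.2, 0, 0, 0, 0, 0.1, 0, 0, 0, 0, 0, 0, 0, 0, 0, 0, 0]'

```text
t: 22.0
position: [0.569, 0.3367, 0.0719]
tcp_rot: [-3.133, 0.174, -0.07]
ft_force: [-0.3, -0.3, -0.8]
width: 0.0167
```

```bash
python3 st.py; python3 shot.py w10; python3 goal.py .5674 .3357 .0595 -6.4; python3 - <<'E'
from h import *
w=load("w10"); c=w["pixels"][130:300,180:400]; cv2.imwrite("pics/w10c.png",cv2.resize(c,None,fx=3.6,fy=3.5,interpolation=cv2.INTER_CUBIC))
E
```

```text
t 22.0 p [0.569  0.3367 0.0719] q [ 0.545  0.504 -0.17   0.858 -0.022 -2.486] yaw -6.38 toolz [ 4.47e-02  9.00e-04 -9.99e-01] w 0.0167 F [-0.3 -0.3 -0.8]
22.0 [0.569  0.3367 0.0719] [ 0.9928 -0.111   0.0443] 0.0167 [-0.3 -0.3 -0.8]
step units [-0.04   0.026  0.247] twist units 0.003
```

View pics/w10c.png

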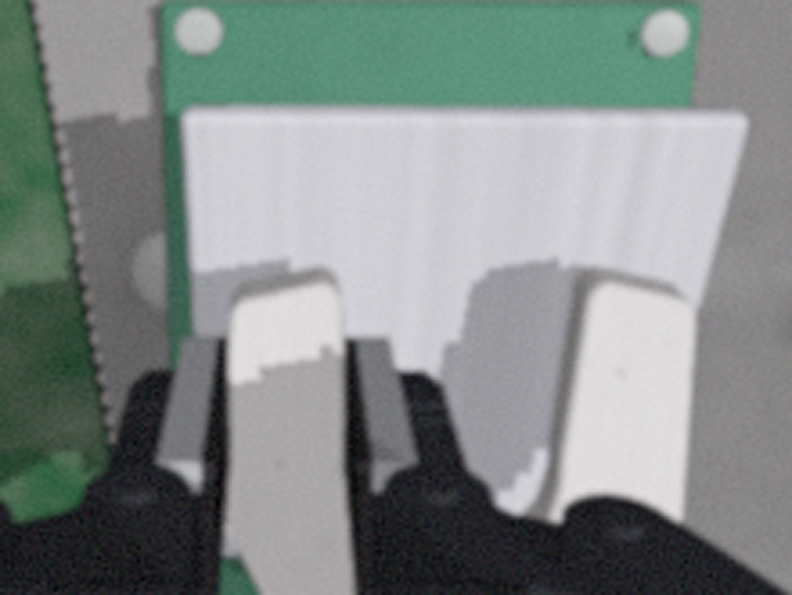

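Emit:
play_rows --increments '[0, 0, 0.03, 0.1, 0, 0, 0, 0, 0, 0, 0, 0, 0, 0.1, 0, 0, 0, 0, 0, 0, 0, 0, 0, 0.05, 0, 0, 0, 0, 0, 0, 0, 0, 0, 0.05, 0, 0, 0, 0, 0, 0, 0, 0, 0, 0.04, 0, 0, 0, 0, 0, 0]' --force 20

```text
t: 23.3
position: [0.5702, 0.3359, 0.0563]
tcp_rot: [-3.131, 0.174, -0.073]
ft_force: [-2.6, -0.4, 2.9]
width: 0.0167
```

```bash
cat > crop3.py <<'E'
import sys
from bench import bot
from h import *
n=sys.argv[1]; fs={}
for k,(x0,y0,x1,y1) in dict(side=(215,115,315,185),scene=(105,225,215,330)).items():
    f=bot.grab_frame(k); np.savez(f"pics/{k}{n}.npz",**f); fs[k]=cv2.resize(f["pixels"][y0:y1,x0:x1],None,fx=5,fy=5,interpolation=cv2.INTER_CUBIC)
a,b=fs["side"],fs["scene"]; h=min(600,max(a.shape[0],b.shape[0])); s=.72
out=np.zeros((525,1050,3),np.uint8); out[:a.shape[0],:500]=a; out[:525,500:]=b[:525]
cv2.imwrite(f"pics/c{n}.png",cv2.resize(out,(800,400)))
E
python3 st.py; python3 shot.py w11; python3 crop3.py 11
```

```text
t 23.3 p [0.5702 0.3359 0.0563] q [ 0.543  0.518 -0.188  0.824 -0.022 -2.488] yaw -6.37 toolz [ 0.0468  0.0027 -0.9989] w 0.0167 F [-2.6 -0.4  2.9]
23.3 [0.5702 0.3359 0.0563] [ 0.9928 -0.1108  0.0462] 0.0167 [-2.6 -0.4  2.9]
```

View pics/c11.png

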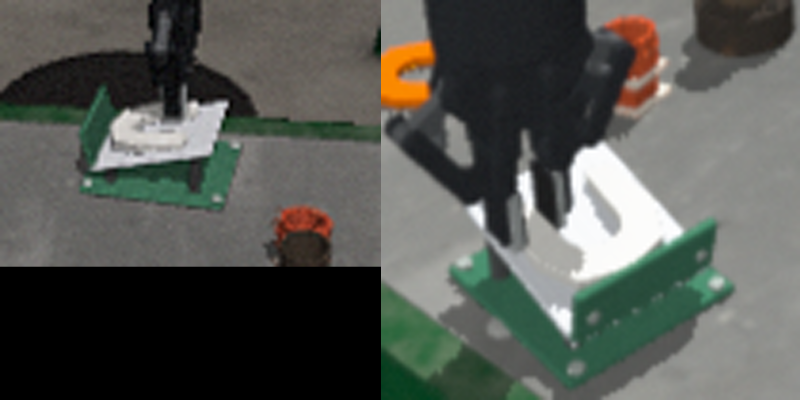

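Emit:
play_rows --increments '[0, -0.02, 0, 0.04, 0, 0, -0.03, 0, 0.02, 0, 0, -0.03, 0, 0.01, 0, 0, -0.03, 0, 0.01, 0, 0, -0.03, 0, 0.01, 0, 0, -0.03, 0, 0.01, 0, 0, -0.03, 0, 0.01, 0, 0, 0, 0, 0, 0, 0, 0, 0, 0, 0, 0, 0, 0, 0, 0]' --force 20

```text
t: 24.7
position: [0.5667, 0.3378, 0.0534]
tcp_rot: [-3.128, 0.177, -0.093]
ft_force: [1.2, -0.9, 4.9]
width: 0.0168
```

```bash
python3 st.py; python3 shot.py w12; python3 crop3.py 12; python3 goal.py .5615 .3364 .0522 -6.4
```

```text
t 24.7 p [0.5667 0.3378 0.0534] q [ 0.551  0.509 -0.21   0.798 -0.028 -2.478] yaw -6.48 toolz [ 0.0598  0.0036 -0.9982] w 0.0168 F [ 1.2 -0.9  4.9]
24.7 [0.5667 0.3378 0.0534] [ 0.9919 -0.1127  0.059 ] 0.0168 [ 1.2 -0.9  4.9]
step units [-0.102  0.039  0.017] twist units -0.01
```

View pics/c12.png

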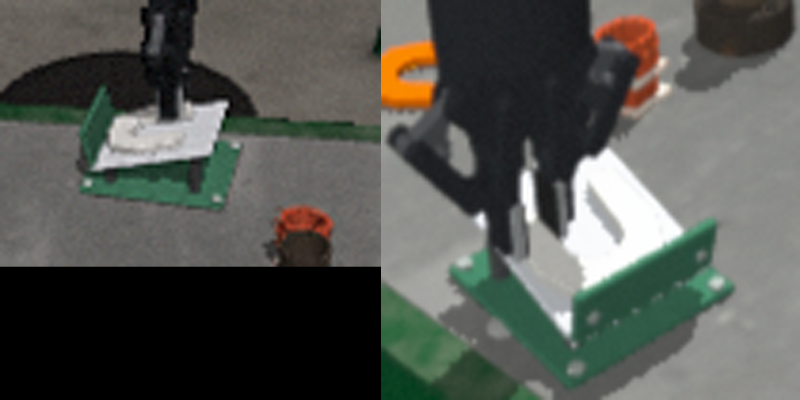

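Emit:
play_rows --increments '[0, -0.08, 0.03, 0, 0, 0, 0, 0, 0, 0, 0, -0.06, 0.01, 0.01, 0, 0, 0, 0, 0, 0, 0, -0.06, 0, 0.01, 0, 0, 0, 0, 0, 0, 0, 0, 0, 0, 0, 0, 0, 0, 0, 0, 0, 0, 0, 0, 0, 0, 0, 0, 0, 0]' --force 20

```text
t: 26.1
position: [0.5627, 0.3376, 0.0529]
tcp_rot: [-3.126, 0.178, -0.113]
ft_force: [3.9, -0.4, 1.2]
width: 0.0168
```

```bash
python3 st.py; python3 shot.py w13; python3 crop3.py 13; python3 goal.py .5615 .3364 .0522 -6.4
```

```text
t 26.1 p [0.5627 0.3376 0.0529] q [ 0.557  0.496 -0.234  0.777 -0.035 -2.472] yaw -6.53 toolz [ 0.0723  0.0043 -0.9974] w 0.0168 F [ 3.9 -0.4  1.2]
26.1 [0.5627 0.3376 0.0529] [ 0.991  -0.1134  0.0713] 0.0168 [ 3.9 -0.4  1.2]
step units [-0.021  0.027  0.012] twist units -0.017
```

View pics/c13.png

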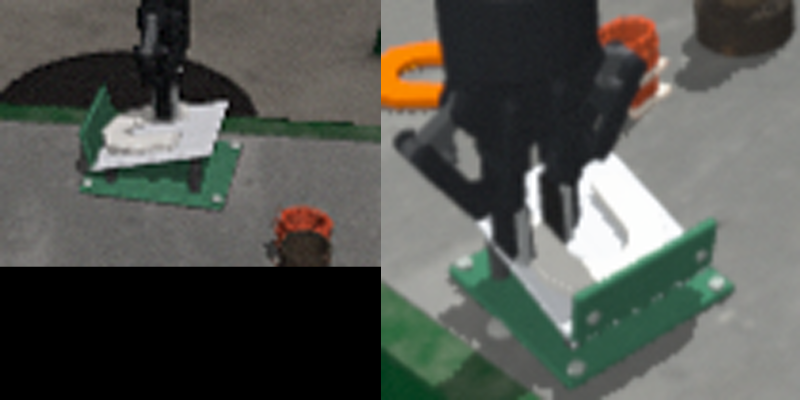

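View pics/w13.png

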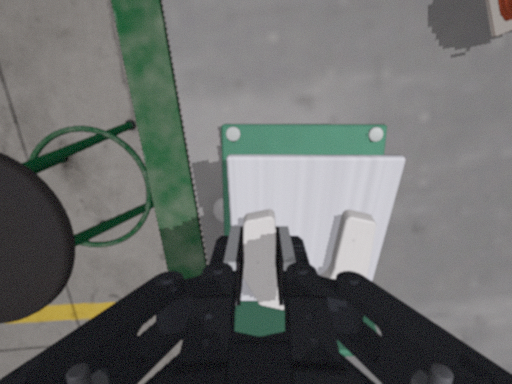

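Emit:
play_rows --increments '[0.36, 0, 0, 0, 0, 0.36, 0, 0, 0, 0, 0.36, 0, 0, 0, 0, 0.36, 0, 0, -0.1, 0, 0.36, 0, 0, -0.2, 0, 0.36, 0, 0, -0.4, 0, 0.36, 0, 0, -0.4, 0, 0.36, 0, 0, -0.5, 0, 0.36, 0, 0, -0.5, 0, 0.36, 0.1, 0, -0.5, 0]' --force 20

```text
t: 27.5
position: [0.5527, 0.3351, 0.1859]
tcp_rot: [-3.13, 0.176, -0.095]
ft_force: [-0.1, 0.2, 0.0]
width: 0.0307
```

```bash
python3 st.py; python3 shot.py w14; python3 crop3.py 14
```

```text
t 27.5 p [0.5527 0.3351 0.1859] q [ 0.56   0.382 -0.082  1.055 -0.031 -2.47 ] yaw -6.46 toolz [ 0.0605  0.0015 -0.9982] w 0.0307 F [-0.1  0.2  0. ]
27.5 [0.5527 0.3351 0.1859] [ 0.9919 -0.1123  0.0599] 0.0307 [-0.1  0.2  0. ]
```

View pics/c14.png

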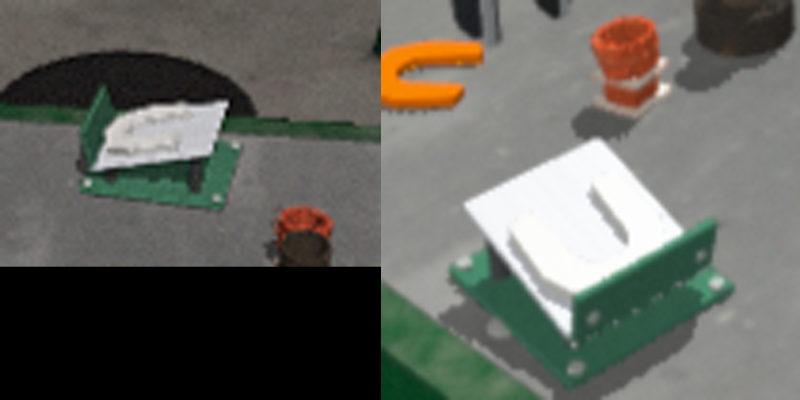

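View pics/w14.png

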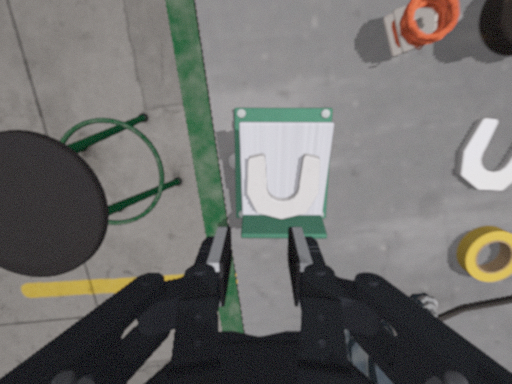

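```bash
cat > deck.py <<'E'
from h import *
ps=np.radians(-6.4);s16,c16=np.sin(np.radians(16)),np.cos(np.radians(16))
u=np.array([np.cos(ps),np.sin(ps),0]); ex=np.array([c16*u[0],c16*u[1],s16]); ey=np.array([-u[1],u[0],0]); n=np.cross(ex,ey); O=np.array([.5116,.3157,.024]); RD=np.stack([ex,ey,n],1)
def ond(f,uv,h):
    c,d=ray(f,uv); c=RD.T@(c-O); d=RD.T@d; return c+d*(h-c[2])/d[2]
E
python3 - <<'E'
from h import *
w=load("w14"); c=w["pixels"][95:245,220:350]; cv2.imwrite("pics/w14c.png",cv2.resize(c,None,fx=4,fy=4,interpolation=cv2.INTER_CUBIC))
E
```

```text
(no output)
```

View pics/w14c.png

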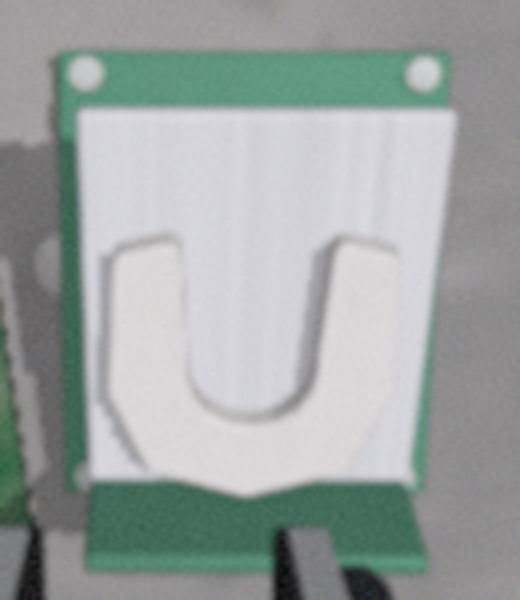

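```bash
python3 - <<'E'
from deck import *
f=load("w14"); uv=lambda u:(220+(u[0]+.5)/4-.5,95+(u[1]+.5)/4-.5)
for k,(v,h) in dict(A=((77,109),0),B=((457,113),0),C=((89,484),0),D=((412,484),0),LO=((117,252),.008),LI=((178,243),.008),RI=((342,243),.008),RO=((400,255),.008),crown=((247,497),.008),L1=((108,372),.008),R1=((390,378),.008),arch=((250,413),.008)).items(): print(k,(ond(f,uv(v),h)*1000).round(1))
E
```

```text
A [103.7  42.6   0. ]
B [102.7 -43.2   0. ]
C [-1.5 43.4  0. ]
D [ -1.4 -44.2   0. ]
LO [71.9 33.9  8. ]
LI [74.2 19.7  8. ]
RI [ 74.2 -18.4   8. ]
RO [ 71.1 -32.2   8. ]
crown [0.3 1.  8. ]
L1 [39.  36.9  8. ]
R1 [ 37.3 -33.2   8. ]
arch [26.9  1.2  8. ]
```

```bash
python3 - <<'E'
from h import *
w=load("w7"); c=w["pixels"][95:190,230:325]; cv2.imwrite("pics/w7c.png",cv2.resize(c,None,fx=6,fy=6,interpolation=cv2.INTER_CUBIC))
E
```

```text
(no output)
```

View pics/w7c.png

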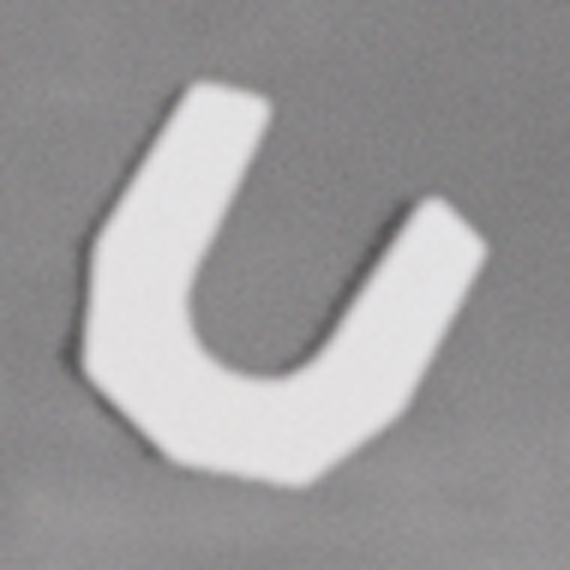

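```bash
python3 - <<'E'
from h import *
f=load("w7"); uv=lambda u:(230+(u[0]+.5)/6-.5,95+(u[1]+.5)/6-.5)
p={k:onz(f,uv(v),.008)[:2] for k,v in dict(LO=(193,83),LI=(271,102),RI=(430,195),RO=(489,248),L1=(97,240),R1=(408,410),c1=(170,462),c2=(305,488),arch=(248,378)).items()}
for k,v in p.items(): print(k,v.round(4))
an=lambda v:np.degrees(np.arctan2(v[1],v[0])).round(1); N=np.linalg.norm
print('yaw legs', an(p['LI']-p['RI'])-90,an(p['LO']-p['RO'])-90,an(p['L1']-p['R1'])-90,an(p['LO']-p['L1']),an(p['RO']-p['R1']),'w',N(p['LO']-p['RO']),N(p['L1']-p['R1']),N(p['LI']-p['RI']))
e=((p['LI']+p['RI'])/2); a=np.radians(an(p['LI']-p['RI'])-90); d=np.array([np.cos(a),np.sin(a)]); ly=np.array([-d[1],d[0]])
m=e-.036*d; print('mid',m.round(4),'from widths',((p['L1']+p['R1'])/2).round(4),'crown',(m-.036*d).round(4))
for s in(1,-1): print('leg',s,(m+.015*d+s*.0265*ly).round(4))
E
python3 st.py
```

```text
LO [0.5887 0.0966]
LI [0.5858 0.0811]
RI [0.5692 0.0482]
RO [0.5593 0.0354]
L1 [0.5572 0.1144]
R1 [0.5253 0.049 ]
c1 [0.512  0.0977]
c2 [0.5077 0.0692]
arch [0.5305 0.0825]
yaw legs -26.700000000000003 -25.700000000000003 -26.0 -29.5 -21.8 w 0.06790952036036921 0.07279857310292953 0.03680919218064091
mid [0.5453 0.0808] from widths [0.5413 0.0817] crown [0.5132 0.097 ]
leg 1 [0.5706 0.0978]
leg -1 [0.5468 0.0504]
t 27.65 p [0.5542 0.3358 0.1866] q [ 0.56   0.382 -0.081  1.052 -0.031 -2.469] yaw -6.49 toolz [ 0.0637  0.0034 -0.998 ] w 0.0307 F [ 0.1 -0.4 -0.7]
```

Emit:
play_rows --increments '[0.41, 0.1, 0.5, 0, 0, 0.41, 0.15, 0.8, 0, 0, 0.41, 0.15, 0.9, 0, 0, 0.41, 0.15, 0.9, 0, 0.3, 0.41, 0.1, 0.9, 0, 0.8, 0.41, 0, 0.5, 0, 0.8, 0.41, 0, 0, 0.3, 0.5, 0.41, 0, 0, 0.6, 0, 0.41, 0, 0, 0.6, 0, 0.41, 0, 0, 0.2, 0]'

```text
t: 28.9
position: [0.5507, 0.0891, 0.0908]
tcp_rot: [-3.049, 0.724, -0.079]
ft_force: [-0.4, -0.3, -0.1]
width: 0.0351
```

```bash
python3 st.py; python3 shot.py w15; python3 goal.py .5706 .0978 .06 -26.1
```

```text
t 28.9 p [0.5507 0.0891 0.0908] q [ 0.168  0.305 -0.426  0.79  -0.013 -2.508] yaw -26.73 toolz [ 0.0508 -0.0048 -0.9987] w 0.0351 F [-0.4 -0.3 -0.1]
28.9 [0.5507 0.0891 0.0908] [ 0.8921 -0.4493  0.0475] 0.0351 [-0.4 -0.3 -0.1]
step units [ 0.252 -0.324  0.624] twist units -0.078
```

View pics/w15.png

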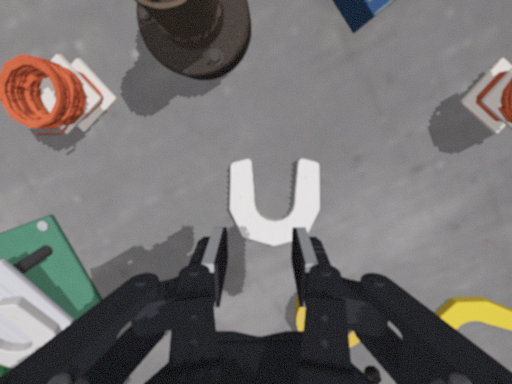

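```bash
python3 - <<'E'
from h import *
f=load("w15")
w=f["pixels"]
g=cv2.cvtColor(w,cv2.COLOR_BGR2GRAY)[145:255,220:330]; m=(g>165).astype(np.uint8)
k,l,st,ce=cv2.connectedComponentsWithStats(m); i=1+np.argmax(st[1:,4]); c=max(cv2.findContours((l==i).astype(np.uint8),0,cv2.CHAIN_APPROX_NONE)[0],key=cv2.contourArea)[:,0]+[220,145]
q=[onz(f,p,.008)[:2] for p in c]; q=np.array(q)
a=np.radians(-26.1); d=np.array([np.cos(a),np.sin(a)]); ly=np.array([-d[1],d[0]])
X=q@d;Y=q@ly; print('x ends',X.max(),X.min(),'y',Y.max(),Y.min())
xm=X.max()-.036; ym=(Y.max()+Y.min())/2; M=xm*d+ym*ly; print('mid',M.round(4),'grasp',(M+.015*d+.0262*ly).round(4))
for nm,s in(('L',Y>ym+.012),('R',Y<ym-.012)):
    s&=X>X.max()-.01; print(nm,X[s].max().round(4))
E
```

```text
x ends 0.49111754548413356 0.4188030854061544 y 0.3470562230737328 0.27666170061236184
mid [0.5459 0.0798] grasp [0.5709 0.0968]
L 0.4911
R 0.4908
```

Emit:
play_rows --increments '[0.41, 0.13, -0.16, 0, -0.08, 0.41, 0.12, -0.15, 0, 0, 0.41, 0, 0, 0, 0, 0.41, 0, 0, 0.2, 0, 0.41, 0, 0, 0.3, 0, 0.41, 0, 0, 0.3, 0, 0.41, 0, 0, 0.2, 0, 0.41, 0, 0, 0.1, 0, 0.41, 0, 0, 0, 0, 0.41, 0, 0, 0, 0]'

```text
t: 30.2
position: [0.5739, 0.0978, 0.0343]
tcp_rot: [-3.053, 0.705, -0.081]
ft_force: [-0.1, 0.1, 0.3]
width: 0.0351
```

```bash
python3 st.py; python3 goal.py .5709 .0968 .0146 -26.1
```

```text
t 30.2 p [0.5739 0.0978 0.0343] q [ 0.176  0.408 -0.426  0.686 -0.014 -2.512] yaw -26.02 toolz [ 0.0522 -0.0047 -0.9986] w 0.0351 F [-0.1  0.1  0.3]
step units [-0.065  0.053  0.39 ] twist units 0.01
```

Correct, descend, close and lift a little in one call.

Emit:
play_rows --increments '[0.41, -0.07, 0.05, 0, 0, 0.41, 0, 0, 0.15, 0, 0.41, 0, 0, 0.15, 0, 0.41, 0, 0, 0.09, 0, 0.41, 0, 0, 0, 0, 0, 0, 0, 0, 0, 0, 0, 0, 0, 0, 0, 0, 0, 0, 0, 0, 0, 0, 0, 0, 0, 0, 0, 0, 0]' --force 30

```text
t: 31.45
position: [0.5712, 0.097, 0.0143]
tcp_rot: [-3.052, 0.705, -0.084]
ft_force: [0.4, -0.4, 0.0]
width: 0.017
```

```bash
python3 st.py; python3 goal.py .5709 .0968 .0146 -26.1; python3 shot.py w16
```

```text
t 31.45 p [0.5712 0.097  0.0143] q [ 0.176  0.428 -0.452  0.638 -0.014 -2.512] yaw -26.02 toolz [ 0.054  -0.0045 -0.9985] w 0.017 F [ 0.4 -0.4  0. ]
step units [-0.004  0.007 -0.007] twist units 0.01
31.45 [0.5712 0.097  0.0143] [ 0.8975 -0.4382  0.0505] 0.017 [ 0.4 -0.4  0. ]
```

View pics/w16.png

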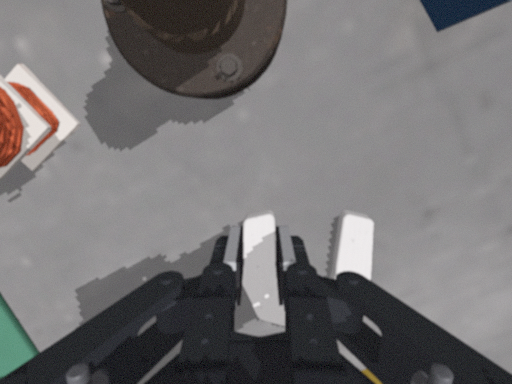

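Emit:
play_rows --increments '[0, 0, 0, -0.2, 0, 0, 0, 0, -0.5, 0, 0, 0, 0, -0.7, 0, 0, 0, 0, -0.7, 0, 0, -0.15, -0.3, -0.3, 0, 0, -0.35, -0.7, 0, 0, 0, -0.4, -0.85, 0, 0, 0, -0.4, -0.85, 0, 0, 0, -0.4, -0.85, 0, 0, 0, -0.3, -0.6, 0, 0]'

```text
t: 32.75
position: [0.5674, 0.3326, 0.1449]
tcp_rot: [-3.047, 0.713, -0.092]
ft_force: [1.2, -0.3, -0.7]
width: 0.0169
```

```bash
python3 st.py; python3 goal.py .5665 .3355 .11 -6.4
```

```text
t 32.75 p [0.5674 0.3326 0.1449] q [ 0.546  0.43  -0.107  0.983 -0.033 -2.136] yaw -26.37 toolz [ 0.0599 -0.0025 -0.9982] w 0.0169 F [ 1.2 -0.3 -0.7]
step units [-0.081 -0.027  0.695] twist units -2.497
```

Emit:
play_rows --increments '[0, 0, 0, 0, -0.8, 0, 0, 0, 0, -0.9, 0, 0, 0, 0, -0.8, 0, 0, 0, 0, 0, 0, -0.06, -0.06, 0.2, 0, 0, 0, 0, 0.3, 0, 0, 0, 0, 0.3, 0, 0, 0, 0, 0.2, 0, 0, 0, 0, 0.1, 0, 0, 0, 0, 0, 0]'

```text
t: 34.0
position: [0.5664, 0.3394, 0.087]
tcp_rot: [-3.135, 0.157, -0.093]
ft_force: [-0.6, -0.6, -1.3]
width: 0.0165
```

```bash
python3 st.py; python3 goal.py .5665 .3355 .0681 -6.4; python3 shot.py w17
```

```text
t 34.0 p [0.5664 0.3394 0.087 ] q [ 0.556  0.481 -0.17   0.871 -0.033 -2.486] yaw -5.75 toolz [ 0.059  -0.002  -0.9983] w 0.0165 F [-0.6 -0.6 -1.3]
step units [-0.013  0.078  0.377] twist units 0.081
34.0 [0.5664 0.3394 0.087 ] [ 0.9932 -0.1001  0.0589] 0.0165 [-0.6 -0.6 -1.3]
```

View pics/w17.png

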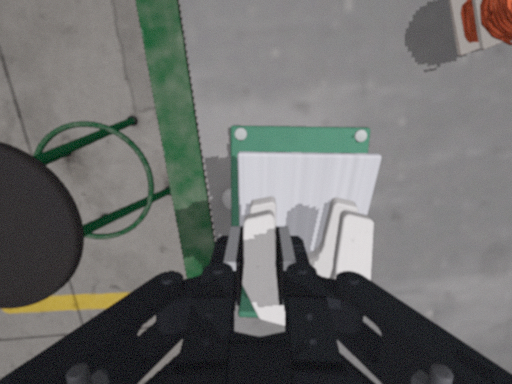

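Emit:
play_rows --increments '[0, -0.02, 0.08, 0, 0.08, 0, 0, 0, 0.15, 0, 0, 0, 0, 0.1, 0, 0, 0, 0, 0.1, 0, 0, 0, 0, 0, 0, 0, 0, 0, 0.06, 0, 0, 0, 0, 0, 0, 0, 0, 0, 0.06, 0, 0, 0, 0, 0, 0, 0, 0, 0, 0, 0]' --force 20

```text
t: 35.3
position: [0.5678, 0.3361, 0.0645]
tcp_rot: [-3.132, 0.176, -0.097]
ft_force: [-1.5, -0.4, 1.2]
width: 0.0174
```

```bash
python3 st.py; python3 goal.py .5605 .3362 .0602 -6.4; python3 crop3.py 18
```

```text
t 35.3 p [0.5678 0.3361 0.0645] q [ 0.55   0.498 -0.2    0.82  -0.032 -2.48 ] yaw -6.45 toolz [ 6.220e-02  1.000e-04 -9.981e-01] w 0.0174 F [-1.5 -0.4  1.2]
step units [-0.15   0.014  0.077] twist units -0.006
```

View pics/c18.png

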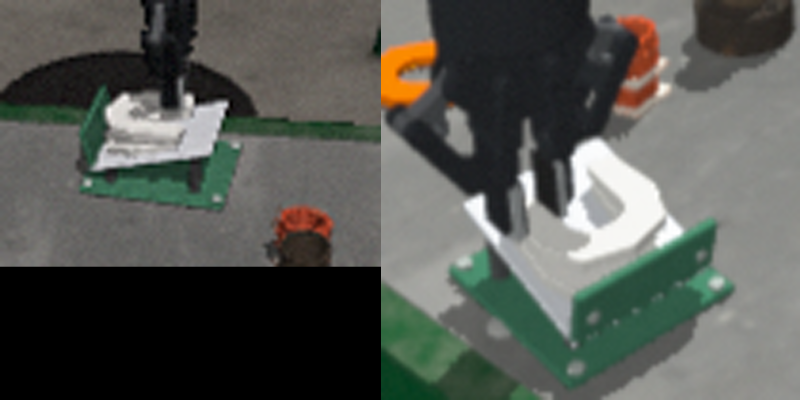

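Emit:
play_rows --increments '[0, 0, 0, 0.06, 0, 0, 0, 0, 0.04, 0, 0, -0.08, 0.01, 0.03, 0, 0, 0, 0, 0, 0, 0, -0.08, 0.01, 0.02, 0, 0, 0, 0, 0, 0, 0, -0.07, 0, 0.01, 0, 0, 0, 0, 0, 0, 0, -0.06, 0, 0.01, 0, 0, 0, 0, 0, 0]' --force 20

```text
t: 36.65
position: [0.5628, 0.3378, 0.0595]
tcp_rot: [-3.128, 0.179, -0.126]
ft_force: [1.7, -0.7, 1.0]
width: 0.0171
```

```bash
python3 st.py; python3 goal.py .5605 .3362 .0602 -6.4; python3 crop3.py 19;python3 shot.py w19
```

```text
t 36.65 p [0.5628 0.3378 0.0595] q [ 0.561  0.486 -0.234  0.781 -0.042 -2.468] yaw -6.56 toolz [ 0.0806  0.0016 -0.9967] w 0.0171 F [ 1.7 -0.7  1. ]
step units [-0.04   0.037 -0.018] twist units -0.02
36.75 [0.5627 0.3379 0.0595] [ 0.9903 -0.1139  0.0796] 0.0168 [ 3.8 -1.   1.5]
```

View pics/c19.png

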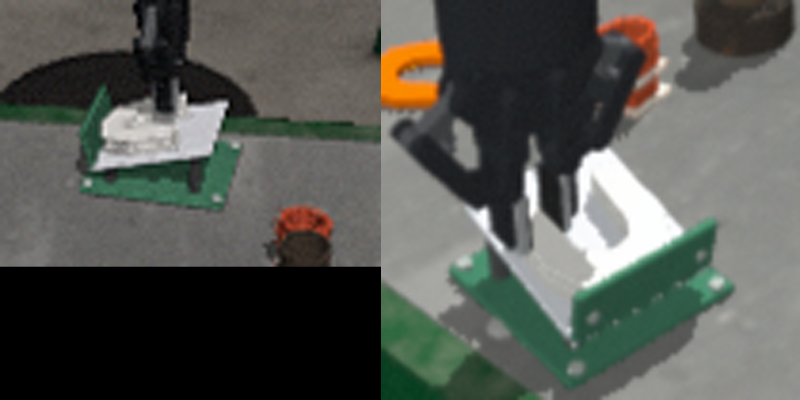

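Emit:
play_rows --increments '[0, -0.06, 0.06, 0, 0, 0, 0, 0, 0, 0, 0, -0.07, 0.05, 0, 0, 0, 0, 0, 0, 0, 0, -0.05, 0.02, 0, 0, 0, 0, 0, 0, 0, 0.36, 0, 0, 0, 0, 0.36, 0, 0, 0, 0, 0.36, 0, 0, -0.1, 0, 0.36, 0, 0, -0.3, 0]' --force 20

```text
t: 38.05
position: [0.5542, 0.3358, 0.0796]
tcp_rot: [-3.121, 0.179, -0.134]
ft_force: [-0.5, 0.0, -0.2]
width: 0.0309
```

```bash
python3 st.py; python3 crop3.py 20;python3 shot.py w20
```

```text
t 38.05 p [0.5542 0.3358 0.0796] q [ 0.564  0.447 -0.246  0.801 -0.039 -2.465] yaw -6.6 toolz [ 0.0862  0.0081 -0.9962] w 0.0309 F [-0.5  0.  -0.2]
38.15 [0.5563 0.337  0.0823] [ 0.9894 -0.1147  0.089 ] 0.0308 [ 0.8 -0.1  0.3]
```

View pics/c20.png

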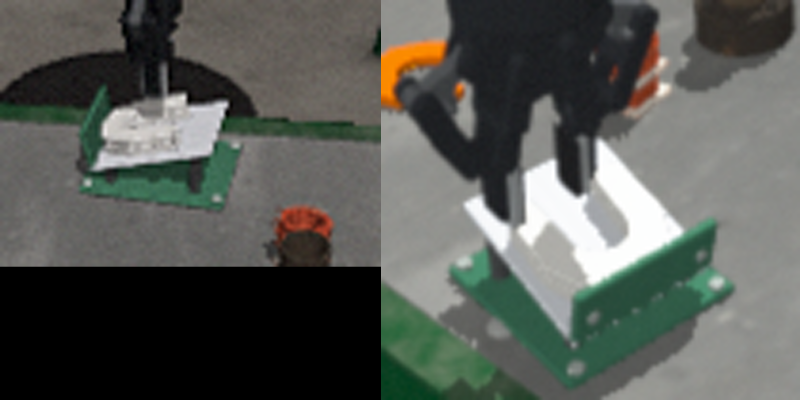

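View pics/w20.png

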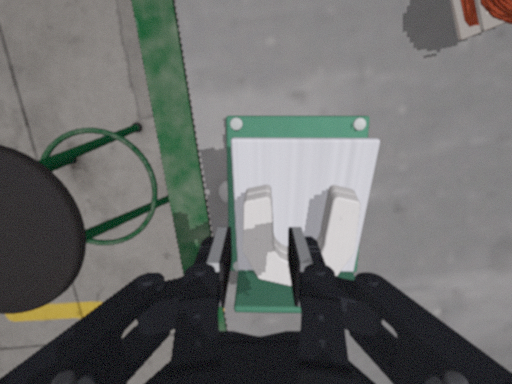

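Emit:
play_rows --increments '[0.41, 0, 0, -0.4, 0, 0.41, 0, 0, -0.6, 0, 0.41, 0, 0, -0.6, 0, 0.41, 0, 0, -0.6, 0, 0.41, 0, 0, -0.2, 0, 0.41, 0, 0, 0, 0, 0.41, 0, 0, 0, 0.8, 0.41, 0, 0, 0, 1, 0.41, 0, 0, 0, 1, 0.41, 0, 0, 0, 1]'

```text
t: 39.45
position: [0.5422, 0.3336, 0.1969]
tcp_rot: [-2.938, 1.01, -0.118]
ft_force: [-0.4, 0.1, -0.0]
width: 0.0352
```

```bash
python3 st.py; python3 crop3.py 21;python3 shot.py w21; python3 - <<'E'
from h import *
w=load("w21"); cv2.imwrite("pics/w21b.png",w["pixels"][60:340])
E
```

```text
t 39.45 p [0.5422 0.3336 0.1969] q [ 0.572  0.342 -0.116  1.04  -0.04  -1.91 ] yaw -38.03 toolz [ 0.0826  0.006  -0.9966] w 0.0352 F [-0.4  0.1 -0. ]
39.55 [0.5421 0.3336 0.1969] [ 0.789  -0.6114  0.0616] 0.0349 [-1.  -0.  -0.4]
```

View pics/w21.png

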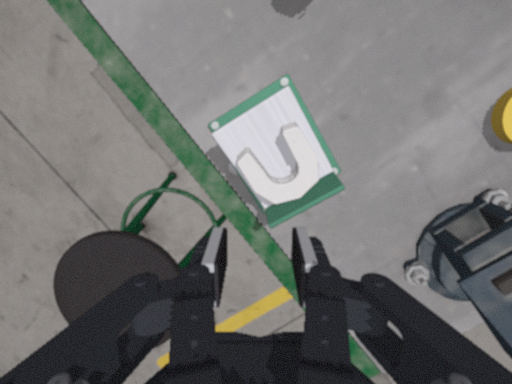

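View pics/c21.png

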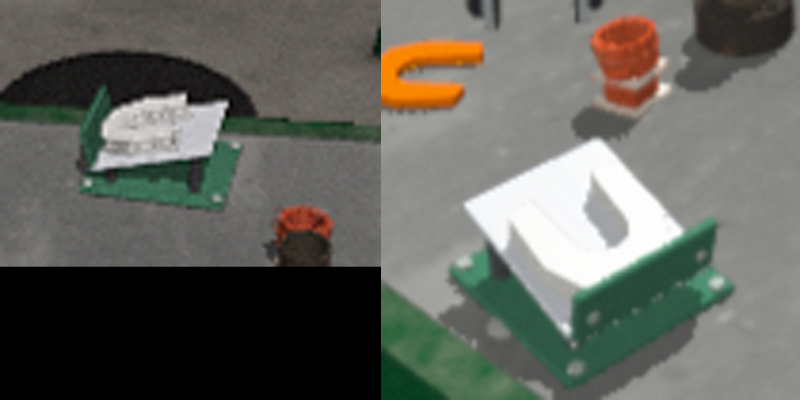

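```bash
python3 - <<'E'
from h import *
w=load("w21"); c=w["pixels"][70:235,200:350]; cv2.imwrite("pics/w21c.png",cv2.resize(c,None,fx=3.6,fy=3.6,interpolation=cv2.INTER_CUBIC))
E
```

```text
(no output)
```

View pics/w21c.png

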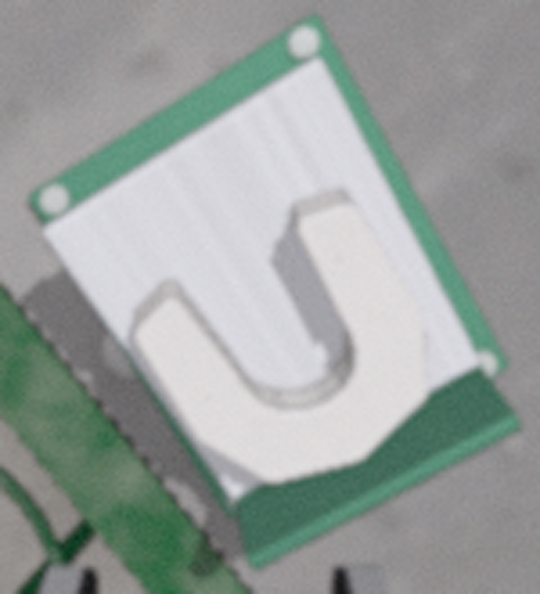

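```bash
python3 - <<'E'
from deck import *
f=load("w21"); uv=lambda u:(200+(u[0]+.5)/3.6-.5,70+(u[1]+.5)/3.6-.5)
for k,(v,h) in dict(A=((45,228),0),B=((320,58),0),C=((232,504),0),D=((484,366),0),LO=((133,345),.016),LI=((175,295),.016),RI=((297,215),.016),RO=((350,207),.016),L1=((196,440),.016),R1=((426,342),.016),crownL=((268,483),.016),crownR=((365,461),.016),y3LI=((170,282),.008),y3RI=((296,202),.008)).items(): print(k,(ond(f,uv(v),h)*1000).round(1))
E
```

```text
A [103.   40.6   0. ]
B [102.2 -43.    0. ]
C [-0.8 43.7  0. ]
D [ -1.3 -43.3   0. ]
LO [67.8 36.1 16. ]
LI [73.8 19.1 16. ]
RI [ 75.3 -18.5  16. ]
RO [ 69.8 -31.1  16. ]
L1 [33.5 37.3 16. ]
R1 [ 24.5 -31.4  16. ]
crownL [ 9.5 27.4 16. ]
crownR [ 0.   0.2 16. ]
y3LI [74.8 19.6  8. ]
y3RI [ 75.6 -19.9   8. ]
```

Emit:
play_rows --increments '[0.41, 0, 0, 0, 1, 0.41, 0, 0, 0, 1, 0.41, 0, 0, 0, 1, 0.41, 0, 0, 0, 1, 0.41, 0.3, 0.1, 0, 0.2, 0.41, 0.6, 0.2, 0, 0, 0.41, 0.9, 0.26, 0, 0, 0.41, 1, 0.28, 0, 0, 0.41, 1, 0.28, 0, 0, 0.41, 1, 0.28, 0, 0]'

```text
t: 40.85
position: [0.5529, 0.0746, 0.1915]
tcp_rot: [-2.535, 1.774, -0.097]
ft_force: [1.1, -0.2, -1.3]
width: 0.035
```

```bash
python3 st.py; python3 goal.py .5739 -.2772 .19 -71.4
```

```text
t 40.85 p [0.5529 0.0746 0.1915] q [ 0.139  0.197 -0.32   0.976 -0.009 -1.781] yaw -70.03 toolz [ 0.078   0.0017 -0.997 ] w 0.035 F [ 1.1 -0.2 -1.3]
step units [6.754 2.018 0.051] twist units 0.171
```

Emit:
play_rows --increments '[0.41, 1, 0.3, 0, 0, 0.41, 1, 0.3, 0, 0.1, 0.41, 1, 0.3, 0, 0.1, 0.41, 1, 0.3, 0, 0, 0.41, 1, 0.3, 0, 0, 0.41, 0.8, 0.25, 0, 0, 0.41, 0.5, 0.15, 0, 0, 0.41, 0.3, 0.1, 0.4, 0, 0.41, 0, 0, 0.5, 0, 0.41, 0, 0, 0.4, 0]'

```text
t: 42.1
position: [0.5656, -0.2923, 0.1227]
tcp_rot: [-2.531, 1.784, -0.1]
ft_force: [-0.6, 0.0, 0.0]
width: 0.0349
```

```bash
python3 st.py; python3 goal.py .5739 -.2772 .06 -71.4; python3 shot.py w22
```

```text
t 42.1 p [ 0.5656 -0.2923  0.1227] q [-0.495  0.395 -0.216  0.89   0.035 -2.407] yaw -70.42 toolz [ 0.0776 -0.0023 -0.997 ] w 0.0349 F [-0.6  0.   0. ]
step units [-0.264 -0.167  1.262] twist units 0.123
42.1 [ 0.5656 -0.2923  0.1227] [ 0.3351 -0.9418  0.0282] 0.0349 [-0.6  0.   0. ]
```

View pics/w22.png

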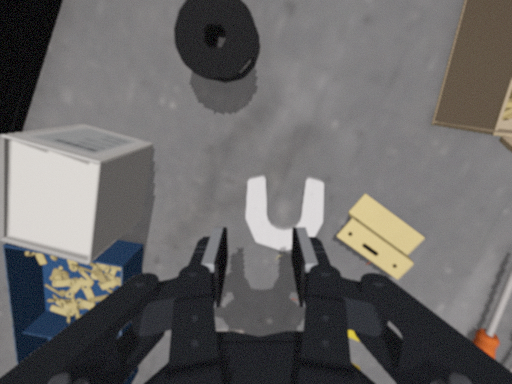

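```bash
python3 - <<'E'
from h import *
f=load("w22")
g=cv2.cvtColor(f["pixels"],cv2.COLOR_BGR2GRAY)[165:258,236:334]; m=(g>165).astype(np.uint8)
k,l,st,ce=cv2.connectedComponentsWithStats(m); i=1+np.argmax(st[1:,4]); c=max(cv2.findContours((l==i).astype(np.uint8),0,cv2.CHAIN_APPROX_NONE)[0],key=cv2.contourArea)[:,0]+[236,165]
q=np.array([onz(f,p,.008)[:2] for p in c])
for yaw in(-71.4,-72.4,-70.4):
    a=np.radians(yaw); d=np.array([np.cos(a),np.sin(a)]); ly=np.array([-d[1],d[0]])
    X=q@d;Y=q@ly; ym=(Y.max()+Y.min())/2; e=[X[Y>ym+.012].max(),X[Y<ym-.012].max()]
    M=(np.mean(e)-.036)*d+ym*ly; print(yaw,'ends',np.round(e,4),'len',np.ptp(X).round(4),'w',np.ptp(Y).round(4),'mid',M.round(4),'grasp',(M+.015*d+.0262*ly).round(4))
E
```

```text
-71.4 ends [0.4676 0.4202] len 0.0708 w 0.0436 mid [ 0.5499 -0.2453] grasp [ 0.5795 -0.2511]
-72.4 ends [0.4596 0.4127] len 0.0706 w 0.0442 mid [ 0.5501 -0.2453] grasp [ 0.5796 -0.2517]
-70.4 ends [0.4754 0.4275] len 0.0711 w 0.0431 mid [ 0.5498 -0.2452] grasp [ 0.5795 -0.2506]
```

```bash
python3 - <<'E'
from h import *
f=load("w22")
g=cv2.cvtColor(f["pixels"],cv2.COLOR_BGR2GRAY)[170:240,238:334]; v,u=np.nonzero(g>170); print(u.min()+238,u.max()+238,v.min()+170)
q=np.array([onz(f,(x+238,y+170),.008)[:2] for x,y in zip(u,v)])
for yaw in(-71.4,-72.4,-70.4):
    a=np.radians(yaw); d=np.array([np.cos(a),np.sin(a)]); ly=np.array([-d[1],d[0]])
    X=q@d;Y=q@ly; ym=(Y.max()+Y.min())/2; e=[X[Y>ym+.012].max(),X[Y<ym-.012].max()]
    M=(np.mean(e)-.036)*d+ym*ly; print(yaw,'ends',np.round(e,4),'w',np.ptp(Y).round(4),'mid',M.round(4),'grasp',(M+.015*d+.0262*ly).round(4))
E
python3 goal.py .5739 -.2772 .06 -71.4
```

```text
245 323 176
-71.4 ends [0.4687 0.4685] w 0.0706 mid [ 0.545 -0.273] grasp [ 0.5746 -0.2789]
-72.4 ends [0.4608 0.4613] w 0.0705 mid [ 0.5451 -0.273 ] grasp [ 0.5746 -0.2794]
-70.4 ends [0.4765 0.4755] w 0.0707 mid [ 0.545 -0.273] grasp [ 0.5747 -0.2783]
step units [-0.232 -0.197  1.204] twist units 0.124
```

Emit:
play_rows --increments '[0.41, -0.1, -0.1, 0, 0.13, 0.41, -0.09, -0.1, 0, 0, 0.41, 0, 0, 0, 0, 0.41, 0, 0, 0.2, 0, 0.41, 0, 0, 0.4, 0, 0.41, 0, 0, 0.4, 0, 0.41, 0, 0, 0.3, 0, 0.41, 0, 0, 0.2, 0, 0.41, 0, 0, 0, 0, 0.41, 0, 0, 0, 0]'

```text
t: 43.4
position: [0.5779, -0.2779, 0.0434]
tcp_rot: [-2.518, 1.802, -0.099]
ft_force: [-0.9, -0.7, -0.5]
width: 0.0351
```

```bash
python3 st.py; python3 goal.py .5746 -.2790 .0155 -71.6; python3 shot.py w23
```

```text
t 43.4 p [ 0.5779 -0.2779  0.0434] q [-0.465  0.478 -0.29   0.733  0.033 -2.363] yaw -71.24 toolz [ 0.0769 -0.0018 -0.997 ] w 0.0351 F [-0.9 -0.7 -0.5]
step units [-0.014  0.109  0.552] twist units 0.045
43.4 [ 0.5779 -0.2779  0.0434] [ 0.3215 -0.9465  0.0265] 0.0351 [-0.9 -0.7 -0.5]
```

View pics/w23.png

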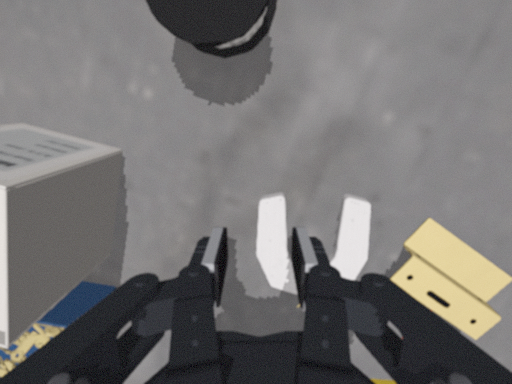

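Emit:
play_rows --increments '[0.41, -0.02, 0.11, 0, 0.05, 0.41, 0, 0, 0.2, 0, 0.41, 0, 0, 0.2, 0, 0.41, 0, 0, 0.14, 0, 0.41, 0, 0, 0, 0, 0, 0, 0, 0, 0, 0, 0, 0, 0, 0, 0, 0, 0, 0, 0, 0, 0, 0, 0, 0, 0, 0, 0, 0, 0]' --force 30

```text
t: 44.7
position: [0.5747, -0.2792, 0.0153]
tcp_rot: [-2.511, 1.812, -0.101]
ft_force: [-0.5, 0.6, -0.5]
width: 0.0169
```

```bash
python3 st.py;  python3 shot.py w24
```

```text
t 44.7 p [ 0.5747 -0.2792  0.0153] q [-0.469  0.505 -0.322  0.672  0.033 -2.359] yaw -71.67 toolz [ 0.0783 -0.0026 -0.9969] w 0.0169 F [-0.5  0.6 -0.5]
44.7 [ 0.5747 -0.2792  0.0153] [ 0.3143 -0.9489  0.0272] 0.0169 [-0.5  0.6 -0.5]
```

View pics/w24.png

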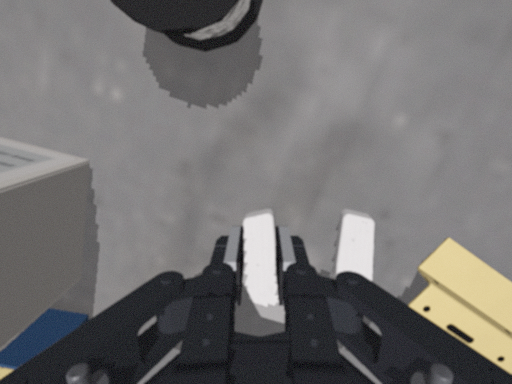

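Emit:
play_rows --increments '[0, 0, 0, -0.2, 0, 0, 0, 0, -0.5, 0, 0, 0, 0, -0.8, 0, 0, 0, 0, -0.8, 0, 0, -0.2, -0.06, -0.7, 0, 0, -0.5, -0.16, -0.3, 0, 0, -0.8, -0.26, 0, 0, 0, -1, -0.33, 0, 0, 0, -1, -0.33, 0, 0, 0, -1, -0.33, 0, 0]'

```text
t: 46.0
position: [0.5616, -0.0397, 0.192]
tcp_rot: [-2.501, 1.819, -0.113]
ft_force: [0.3, 0.5, -1.1]
width: 0.0168
```

```bash
python3 st.py; python3 goal.py .563 .336 .16 -71.6; python3 shot.py w25
```

```text
t 46.0 p [ 0.5616 -0.0397  0.192 ] q [-7.100e-02  1.990e-01 -3.170e-01  9.680e-01  1.000e-03 -1.955e+00] yaw -72.13 toolz [ 0.0862 -0.0051 -0.9963] w 0.0168 F [ 0.3  0.5 -1.1]
step units [-7.159 -2.291  0.602] twist units -0.067
46.0 [ 0.5616 -0.0397  0.192 ] [ 0.3066 -0.9513  0.0314] 0.0168 [ 0.3  0.5 -1.1]
```

View pics/w25.png

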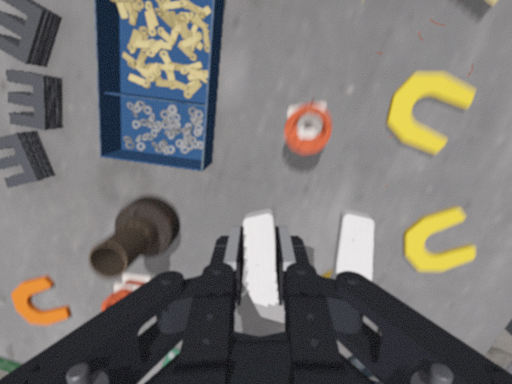

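Emit:
play_rows --increments '[0, -1, -0.32, 0, 0, 0, -1, -0.32, 0, 0, 0, -1, -0.32, 0, 0, 0, -1, -0.32, 0, 0, 0, -1, -0.32, 0, 0, 0, -0.9, -0.3, 0, 0, 0, -0.6, -0.2, 0, 0, 0, -0.3, -0.1, 0, 0, 0, 0, 0, 0, -0.7, 0, 0, 0, 0, -1]'

```text
t: 47.3
position: [0.5597, 0.3351, 0.1991]
tcp_rot: [-2.709, 1.492, -0.126]
ft_force: [-0.3, 0.3, -2.5]
width: 0.0171
```

Emit:
play_rows --increments '[0, 0, 0, 0, -1, 0, 0, 0, 0, -1, 0, 0, 0, 0, -1, 0, 0, 0, 0, -1, 0, 0, 0, 0, -1, 0, 0, 0, 0, -1, 0, 0, 0, 0, -0.3, 0, 0, 0, 0.3, 0, 0, 0, 0, 0.4, 0, 0, 0, 0, 0, 0]'

```text
t: 48.55
position: [0.5645, 0.325, 0.1651]
tcp_rot: [-3.132, 0.168, -0.147]
ft_force: [0.2, -0.6, -1.6]
width: 0.0167
```

```bash
python3 st.py; python3 goal.py .563 .336 .09 -6.4; python3 shot.py w26
```

```text
t 48.55 p [0.5645 0.325  0.1651] q [ 0.548  0.383 -0.132  0.977 -0.051 -2.489] yaw -6.17 toolz [ 0.0933 -0.0031 -0.9956] w 0.0167 F [ 0.2 -0.6 -1.6]
step units [-0.193 -0.204  1.491] twist units 0.029
48.55 [0.5645 0.325  0.1651] [ 0.9899 -0.107   0.0931] 0.0167 [ 0.2 -0.6 -1.6]
```

View pics/w26.png

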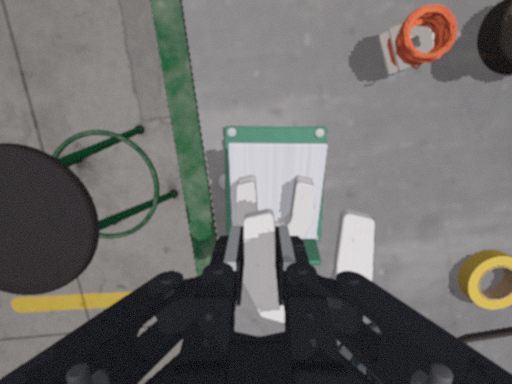

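Emit:
play_rows --increments '[0, -0.1, -0.11, 0, 0.03, 0, -0.1, -0.1, 0, 0, 0, 0, 0, 0.2, 0, 0, 0, 0, 0.4, 0, 0, 0, 0, 0.4, 0, 0, 0, 0, 0.2, 0, 0, 0, 0, 0.1, 0, 0, 0, 0, 0, 0, 0, 0, 0, 0, 0, 0, 0, 0, 0, 0]'

```text
t: 49.85
position: [0.5638, 0.3397, 0.1014]
tcp_rot: [-3.126, 0.174, -0.156]
ft_force: [-0.1, -0.6, -1.3]
width: 0.0169
```

```bash
python3 st.py; python3 goal.py .563 .336 .076 -6.4; python3 shot.py w27;python3 - <<'E'
from h import *
w=load("w27"); c=w["pixels"][130:300,180:400]; cv2.imwrite("pics/w27c.png",cv2.resize(c,None,fx=3.6,fy=3.5,interpolation=cv2.INTER_CUBIC))
E
```

```text
t 49.85 p [0.5638 0.3397 0.1014] q [ 0.568  0.439 -0.205  0.843 -0.053 -2.465] yaw -6.41 toolz [ 9.98e-02  8.00e-04 -9.95e-01] w 0.0169 F [-0.1 -0.6 -1.3]
step units [-0.057  0.081  0.503] twist units -0.001
49.85 [0.5638 0.3397 0.1014] [ 0.9889 -0.1111  0.0991] 0.0169 [-0.1 -0.6 -1.3]
```

View pics/w27c.png

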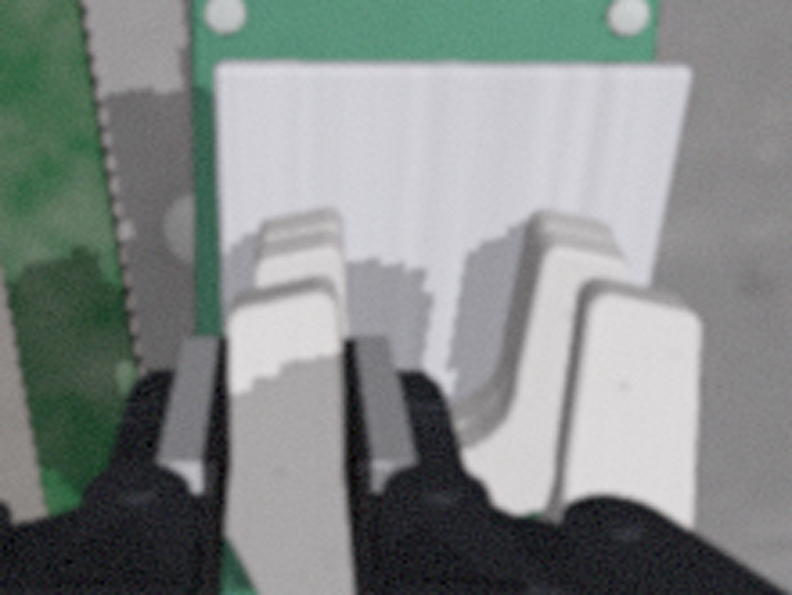

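Emit:
play_rows --increments '[0, -0.03, 0.09, 0, 0, 0, 0, 0, 0.15, 0, 0, 0, 0, 0.15, 0, 0, 0, 0, 0.15, 0, 0, 0, 0, 0, 0, 0, 0, 0, 0.07, 0, 0, 0, 0, 0, 0, 0, 0, 0, 0.06, 0, 0, 0, 0, 0, 0, 0, 0, 0, 0, 0]' --force 20

```text
t: 51.15
position: [0.5646, 0.3355, 0.0719]
tcp_rot: [-3.125, 0.174, -0.157]
ft_force: [-0.5, -0.4, 0.0]
width: 0.0164
```

```bash
python3 st.py; python3 goal.py .5571 .3365 .0676 -6.4; python3 crop3.py 28; python3 shot.py w28
```

```text
t 51.15 p [0.5646 0.3355 0.0719] q [ 0.561  0.462 -0.242  0.78  -0.052 -2.471] yaw -6.4 toolz [ 0.1001  0.002  -0.995 ] w 0.0164 F [-0.5 -0.4  0. ]
step units [-0.159 -0.002  0.071] twist units 0.001
51.25 [0.5646 0.3355 0.0718] [ 0.9889 -0.1108  0.0993] 0.0169 [-1.8 -0.5  1.5]
```

View pics/c28.png

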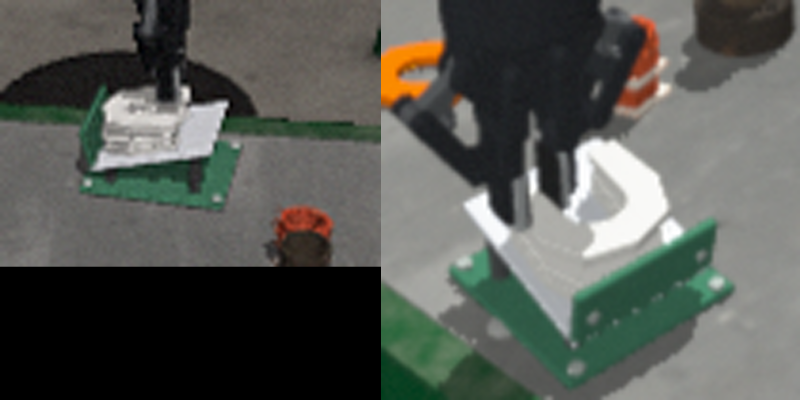

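Contact is just beginning. Press and slide down the slope as before.

Emit:
play_rows --increments '[0, 0, 0, 0.06, 0, 0, 0, 0, 0.04, 0, 0, -0.08, 0.01, 0.03, 0, 0, 0, 0, 0, 0, 0, -0.08, 0.02, 0.02, 0, 0, 0, 0, 0, 0, 0, -0.07, 0.02, 0.01, 0, 0, 0, 0, 0, 0, 0, -0.06, 0.02, 0.01, 0, 0, 0, 0, 0, 0]' --force 20

```text
t: 52.55
position: [0.5596, 0.3363, 0.068]
tcp_rot: [-3.118, 0.176, -0.185]
ft_force: [1.9, 0.1, -0.8]
width: 0.0168
```

```bash
python3 st.py; python3 goal.py .5571 .3365 .0676 -6.4; python3 crop3.py 29; python3 shot.py w29
```

```text
t 52.55 p [0.5596 0.3363 0.068 ] q [ 0.57   0.448 -0.278  0.741 -0.058 -2.462] yaw -6.52 toolz [ 0.1185  0.0067 -0.9929] w 0.0168 F [ 1.9  0.1 -0.8]
step units [-0.05   0.002  0.001] twist units -0.015
52.65 [0.5594 0.3363 0.0679] [ 0.9868 -0.1128  0.1166] 0.0165 [ 3.9 -0.3  1. ]
```

View pics/c29.png

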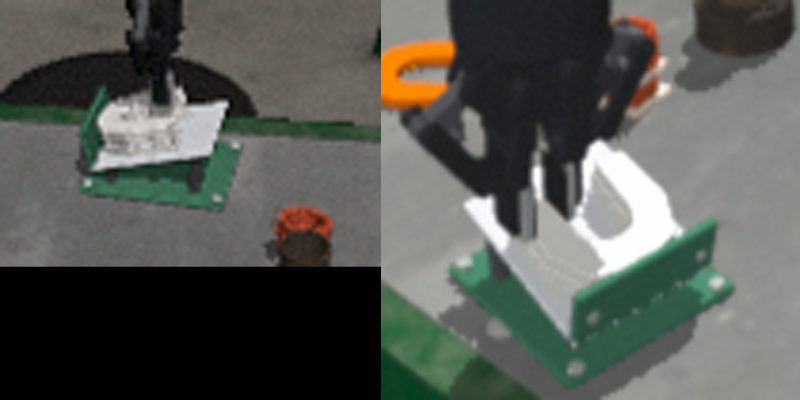

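View pics/w29.png

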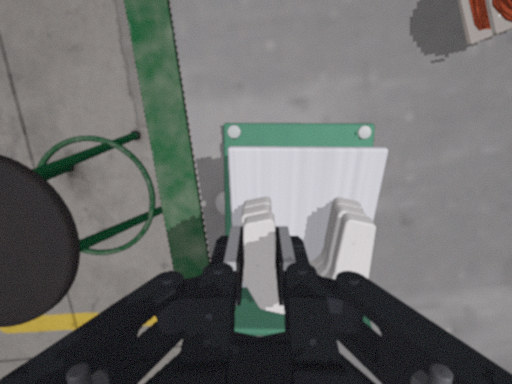

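Two more small pushes to the stop, then release and lift slightly.

Emit:
play_rows --increments '[0, -0.06, 0.02, 0, 0, 0, 0, 0, 0, 0, 0, -0.07, 0.02, 0, 0, 0, 0, 0, 0, 0, 0, -0.05, 0.01, 0, 0, 0, 0, 0, 0, 0, 0.36, 0, 0, 0, 0, 0.36, 0, 0, 0, 0, 0.36, 0, 0, -0.1, 0, 0.36, 0, 0, -0.3, 0]' --force 20

```text
t: 53.95
position: [0.5506, 0.3349, 0.0873]
tcp_rot: [-3.117, 0.177, -0.193]
ft_force: [-0.0, 0.5, 0.5]
width: 0.0305
```

Emit:
play_rows --increments '[0.36, 0, 0, -0.4, 0, 0.36, 0, 0, -0.6, 0, 0.36, 0, 0, -0.6, 0, 0.36, 0, 0, -0.5, 0, 0.36, 0, 0, -0.2, 0, 0.36, 0, 0, 0, 0, 0.36, 0, 0, 0, 0, 0.36, 0, 0, 0, 0, 0.36, 0, 0, 0, 0, 0.36, 0, 0, 0, 0]'

```text
t: 55.2
position: [0.5341, 0.3339, 0.208]
tcp_rot: [-3.117, 0.177, -0.191]
ft_force: [0.1, -0.2, -0.3]
width: 0.0307
```

```bash
python3 st.py; python3 crop3.py 30; python3 shot.py w30; python3 - <<'E'
from h import *
w=load("w30"); c=w["pixels"][90:240,200:350]; cv2.imwrite("pics/w30c.png",cv2.resize(c,None,fx=4,fy=4,interpolation=cv2.INTER_CUBIC))
E
```

```text
t 55.2 p [0.5341 0.3339 0.208 ] q [ 0.591  0.296 -0.157  1.012 -0.063 -2.441] yaw -6.56 toolz [ 0.1227  0.0069 -0.9924] w 0.0307 F [ 0.1 -0.2 -0.3]
55.3 [0.5341 0.334  0.2082] [ 0.9861 -0.1133  0.1214] 0.0307 [ 0.  -1.2 -0.8]
```

View pics/c30.png

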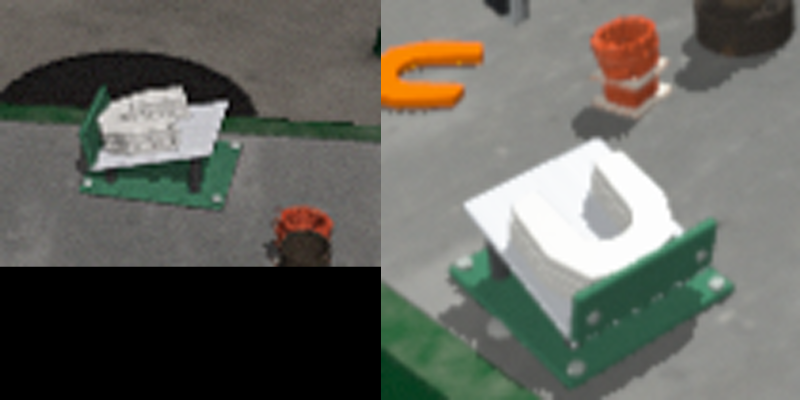

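View pics/w30c.png

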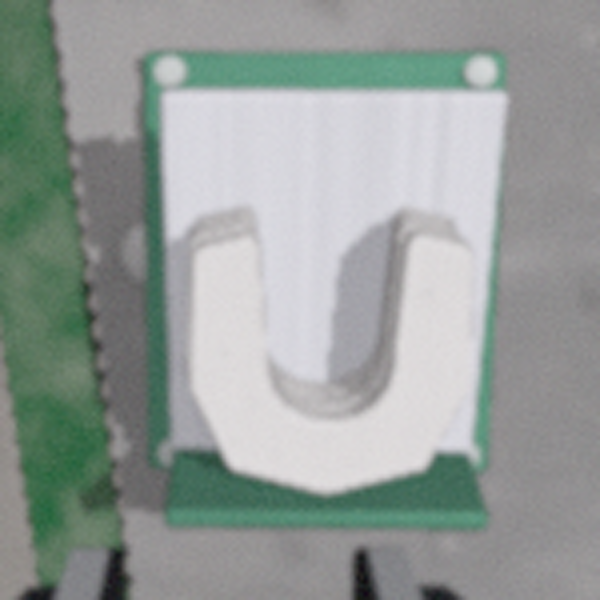

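```bash
python3 - <<'E'
from deck import *
f=load("w30"); uv=lambda u:(200+(u[0]+.5)/4-.5,90+(u[1]+.5)/4-.5)
for k,(v,h) in dict(A=((160,92),0),B=((507,94),0),C=((170,453),0),D=((478,453),0),LO=((195,246),.024),LI=((257,238),.024),RI=((410,238),.024),RO=((470,250),.024),L1=((191,385),.024),R1=((474,372),.024),crown=((325,496),.024),y1LI=((256,222),.016),y1RI=((400,222),.016),y3LI=((252,207),.008),y3RI=((402,207),.008)).items(): print(k,(ond(f,uv(v),h)*1000).round(1))
E
python3 - <<'E'
import sys; sys.path.insert(0,'.')
import os; os.chdir('.')
from bench import bot
import cv2
cv2.imwrite("pics/sideF.png",bot.grab_frame("side")["pixels"])
E
```

```text
A [102.7  42.5   0. ]
B [102.  -42.8   0. ]
C [-0.8 43.5  0. ]
D [ -0.4 -44.6   0. ]
LO [71.4 33.3 24. ]
LI [73.4 18.4 24. ]
RI [ 73.4 -18.1  24. ]
RO [ 70.4 -32.7  24. ]
L1 [33.7 35.3 24. ]
R1 [ 37.6 -36.4  24. ]
crown [ 0.3  0.2 24. ]
y1LI [74.6 18.7 16. ]
y1RI [ 74.6 -16.5  16. ]
y3LI [75.8 19.8  8. ]
y3RI [ 75.7 -17.8   8. ]
```

View pics/sideF.png

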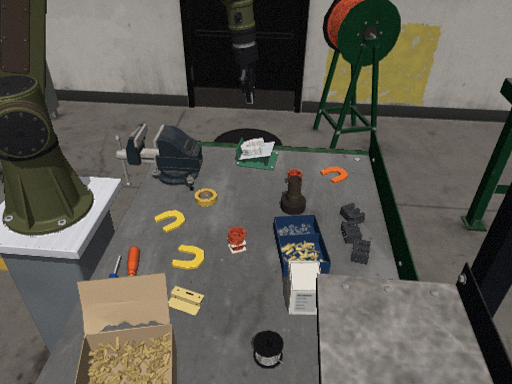

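```bash
python3 - <<'E'
from deck import *
w=load("w30"); c=w["pixels"][138:156,240:322]; c=cv2.convertScaleAbs(c,alpha=1.6,beta=-120); cv2.imwrite("pics/w30d.png",cv2.resize(c,None,fx=9,fy=9,interpolation=cv2.INTER_CUBIC))
for x in (258,305):
  print([tuple(np.round(proj(w,O+RD@np.array([.072,s*.018,h])),1)) for s in((1,) if x==258 else (-1,)) for h in(0,.008,.016,.024)])
E
```

```text
[(np.float64(264.4), np.float64(142.3)), (np.float64(264.4), np.float64(144.9)), (np.float64(264.4), np.float64(147.7)), (np.float64(264.3), np.float64(150.5))]
[(np.float64(299.3), np.float64(142.3)), (np.float64(300.1), np.float64(144.9)), (np.float64(301.0), np.float64(147.7)), (np.float64(301.9), np.float64(150.5))]
```

View pics/w30d.png

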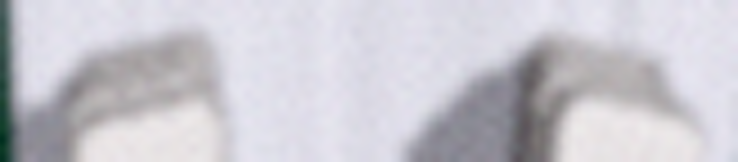

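```bash
python3 - <<'E'
from bench import bot
print(bot.hand_in())
E
python3 st.py
```

```text
the job is handed in; nothing more can be done
None
the job is handed in; nothing more can be done
```

I stacked the three white yokes on the rack deck, yoke 3 at the bottom, then yoke 1, then yoke 2. I handed the job in at about 55 s, with the gripper open and well clear of the rack.

**Last checks:**
- **Top yoke:** its crown measured 0.3 mm from the backstop and 0.2 mm off the centre line. Both leg ends sat at the same distance up the slope, so it is square to well under 1°.
- **Yokes below:** the leg-end faces line up with where a flush stack should appear, to about 1 mm. The two lower yokes may sit up to about 1 mm to the left.
- **Other objects:** in the final side picture the other bench items look to be where they started. I judged this by eye and did not measure it.
- **Forces:** contact readings stayed around 5 N or less at the points I checked.

**What went wrong or disagreed:**
- **Lost time:** on the first carry the last joint hit its range limit and tilted the tool by about 8°. It took roughly 9 s to unwind and correct. No yoke was dropped.
- **Remaining tilt:** a small forward lean, up to about 7°, stayed in the tool and grew with the pushes. It was in the direction of the slope, so it did no harm.
- **Leg width:** the legs measured about 17 mm in the grip, against the 21 mm stated.
- **Apparent disagreement:** one reading put the lower yokes' leg ends 2 mm too far up the slope. I had picked a bottom edge instead of a top one, and a closer crop settled it.

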